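Set up the flask light base for photographing cultures

TASK

Clear the two leftover dishes off the light base into the discard tray. Then set the empty flask carrier on the light base, notched ends of its pockets away from you, and slide its pin along the dark bar until it drops into the unmarked locating hole, so that the carrier lies flat and square on the base; only then load every flask into a pocket of the carrier, lying flat with its neck in the notch. Set the dimmer lever to 40 degrees, and leave the bottle, the tube rack and the timer where they are.

Things in the scene. Friction and masses are not known exactly. Their poses are not given: they have to be found in the camera images.
- dish0_mid (a point): leftover round culture dish, clear-pinkish, 58 mm diameter, 16 mm high, lying flat on the near half of the light base at the start; the point is its centre, half-way up
- dish1_mid (a point): a second such dish, on the far half of the light base; the point is its centre, half-way up
- tray: shallow open steel discard tray, 140 x 140 mm, 20 mm high, 3 mm walls, on the bench; origin at the centre of its underside, z up
- lightbase_top (a point): top centre of the white light base (280 x 240 mm in x, y; flat top 80 mm above the bench; fixed); x away from the robot. Through this point along y runs a dark steel bar, 30 mm wide, flush between two white panels. On its centre line (x = 0) is one unmarked blind hole, 13 mm wide, 14 mm deep, anywhere up to 18 mm either side in y: it depends on how the bar was last clamped
- carrier_handle (a point): aluminium flask carrier: frame 240 (x) x 164 mm (y), 4 mm plate, about 0.45 kg, parked on a grey dock, underside 30 mm above the bench. In its middle stands a black handle blade, 36 (x) x 12 mm (y), top 76 mm above the underside; the point is the grasp point on the blade, 55 mm above the underside, right above the pin. x points to the notched pocket ends (caps), z up
- carrier_pin (a point): tip of the carrier's locating pin: 10 mm diameter with a chamfered end, sticks 10 mm out of the underside straight below the handle. When it is home in the hole the carrier lies flat and the tip is 10 mm below the top of the light base
- dimmer (a joint): angle of the dimmer lever on the light base's right (-y) side, rad: 0 = upright (off), grows as it tilts away from the robot (base +x), up to 1.4. Scale plate beside it: a tick every 10 degrees, bold red at 40. Stiff: stays where it is left; about 1.5 N at the grip moves it
- dimmer_grip (a point): centre of the lever's red cylindrical grip, 20 mm diameter, 36 mm long, its axis along the base's y; 105 mm from the pivot
- dimmer_pivot (a point): pivot axis of the dimmer lever (along the base's y), 45 mm above the bench, in line with the grip's centre; axes as the light base
- pocket0 (a point): where the centre of a flask's body comes to lie in pocket 0 of the carrier (near row, +y side; 17 mm above the carrier's underside). Pocket: 79 x 56 mm floor inside 5 mm high lips, its +x end lip notched for the flask's neck. Axes as the carrier's
- pocket1 (a point): where the centre of a flask's body comes to lie in pocket 1 of the carrier (near row, -y side; 17 mm above the carrier's underside). Pocket: 79 x 56 mm floor inside 5 mm high lips, its +x end lip notched for the flask's neck. Axes as the carrier's
- pocket2 (a point): where the centre of a flask's body comes to lie in pocket 2 of the carrier (far row, +y side; 17 mm above the carrier's underside). Pocket: 79 x 56 mm floor inside 5 mm high lips, its +x end lip notched for the flask's neck. Axes as the carrier's
- pocket3 (a point): where the centre of a flask's body comes to lie in pocket 3 of the carrier (far row, -y side; 17 mm above the carrier's underside). Pocket: 79 x 56 mm floor inside 5 mm high lips, its +x end lip notched for the flask's neck. Axes as the carrier's
- flask0_body (a point): culture flask with orange cap (may be absent), empty, lying flat: clear rectangular body 75 (x) x 52 (y) x 26 mm (z) with a paper label on top, then a neck and a 24 mm diameter cap at +x, overall 107 mm, about 60 g. The point is the centre of the rectangular body, 13 mm above its underside; x points to the cap
- flask0_cap (a point): centre of the orange cap, 58 mm from the body's centre along its x
- flask1_body (a point): culture flask with yellow cap (may be absent), empty, lying flat: clear rectangular body 75 (x) x 52 (y) x 26 mm (z) with a paper label on top, then a neck and a 24 mm diameter cap at +x, overall 107 mm, about 60 g. The point is the centre of the rectangular body, 13 mm above its underside; x points to the cap
- flask1_cap (a point): centre of the yellow cap, 58 mm from the body's centre along its x
- flask2_body (a point): culture flask with blue cap (may be absent), empty, lying flat: clear rectangular body 75 (x) x 52 (y) x 26 mm (z) with a paper label on top, then a neck and a 24 mm diameter cap at +x, overall 107 mm, about 60 g. The point is the centre of the rectangular body, 13 mm above its underside; x points to the cap
- flask2_cap (a point): centre of the blue cap, 58 mm from the body's centre along its x
- flask3_body (a point): culture flask with red cap (may be absent), empty, lying flat: clear rectangular body 75 (x) x 52 (y) x 26 mm (z) with a paper label on top, then a neck and a 24 mm diameter cap at +x, overall 107 mm, about 60 g. The point is the centre of the rectangular body, 13 mm above its underside; x points to the cap
- flask3_cap (a point): centre of the red cap, 58 mm from the body's centre along its x
- reagent: amber bottle with orange cap, 70 mm diameter, 150 mm tall; a bystander, leave it where it is; origin at the centre of its underside
- tuberack: blue rack of tubes, 60 x 140 mm, 76 mm high; a bystander, leave it where it is; origin at the centre of its underside
- timer: white bench timer, 60 x 75 mm, 22 mm high; a bystander, leave it where it is; origin at the centre of its underside

How it is judged (in metres and radians):
On the way, in this order (a step that is already met when the one before it is completed fails the run):
1. both leftover dishes lie flat in the discard tray (x of dish0_mid in the frame of tray between -0.045 and 0.045 m and y of dish0_mid in the frame of tray between -0.045 and 0.045 m and z of each of dish0_mid, dish1_mid in the frame of tray below 0.02 m and angle between each of dish0_mid, dish1_mid's own z axis and vertical below 0.1 rad and x of dish1_mid in the frame of tray between -0.045 and 0.045 m and y of dish1_mid in the frame of tray between -0.045 and 0.045 m), for 0.2 s.
2. the empty carrier is pinned in the hole, flat and square on the base, and let go of (z of carrier_pin in the frame of lightbase_top below -0.008 m and x of carrier_pin in the frame of lightbase_top between -0.012 and 0.012 m and y of carrier_pin in the frame of lightbase_top between -0.035 and 0.035 m and angle between carrier_handle's own z axis and vertical below 0.03 rad and angle between the x axis of carrier_handle and the x axis of lightbase_top, either way round below 0.12 rad and x of pocket2 in the frame of lightbase_top above 0 m and contact force between the fingers and anything else below 0.2 N and height (world z) of each of flask0_body, flask1_body, flask2_body, flask3_body below 0.06 m), for 0.2 s.
At the end, for the whole second after the job is handed in: dishes flat in tray; pin tip 8 mm or more down the hole, carrier level (0.03 rad), square with the base (0.12 rad), notches away from the robot; every flask flat (0.035 rad) in a pocket, within 6 mm of its point, cap at the notch; dimmer at 40 degrees, within 5 (all of step 1 and z of carrier_pin in the frame of lightbase_top below -0.008 m and x of carrier_pin in the frame of lightbase_top between -0.012 and 0.012 m and y of carrier_pin in the frame of lightbase_top between -0.035 and 0.035 m and angle between carrier_handle's own z axis and vertical below 0.03 rad and angle between the x axis of carrier_handle and the x axis of lightbase_top, either way round below 0.12 rad and x of pocket2 in the frame of lightbase_top above 0 m and ((distance between flask0_body and pocket0 below 0.006 m and x of flask0_cap in the frame of pocket0 above 0.05 m) or (distance between flask0_body and pocket1 below 0.006 m and x of flask0_cap in the frame of pocket1 above 0.05 m) or (distance between flask0_body and pocket2 below 0.006 m and x of flask0_cap in the frame of pocket2 above 0.05 m) or (distance between flask0_body and pocket3 below 0.006 m and x of flask0_cap in the frame of pocket3 above 0.05 m)) and angle between each of flask0_body, flask1_body, flask2_body, flask3_body's own z axis and vertical below 0.035 rad and ((distance between flask1_body and pocket0 below 0.006 m and x of flask1_cap in the frame of pocket0 above 0.05 m) or (distance between flask1_body and pocket1 below 0.006 m and x of flask1_cap in the frame of pocket1 above 0.05 m) or (distance between flask1_body and pocket2 below 0.006 m and x of flask1_cap in the frame of pocket2 above 0.05 m) or (distance between flask1_body and pocket3 below 0.006 m and x of flask1_cap in the frame of pocket3 above 0.05 m)) and ((distance between flask2_body and pocket0 below 0.006 m and x of flask2_cap in the frame of pocket0 above 0.05 m) or (distance between flask2_body and pocket1 below 0.006 m and x of flask2_cap in the frame of pocket1 above 0.05 m) or (distance between flask2_body and pocket2 below 0.006 m and x of flask2_cap in the frame of pocket2 above 0.05 m) or (distance between flask2_body and pocket3 below 0.006 m and x of flask2_cap in the frame of pocket3 above 0.05 m)) and ((distance between flask3_body and pocket0 below 0.006 m and x of flask3_cap in the frame of pocket0 above 0.05 m) or (distance between flask3_body and pocket1 below 0.006 m and x of flask3_cap in the frame of pocket1 above 0.05 m) or (distance between flask3_body and pocket2 below 0.006 m and x of flask3_cap in the frame of pocket2 above 0.05 m) or (distance between flask3_body and pocket3 below 0.006 m and x of flask3_cap in the frame of pocket3 above 0.05 m)) and value of joint dimmer between 0.611 and 0.785 rad); the robot touches nothing.
It fails at once if the bottle, tube rack or timer is displaced by more than 3 cm (distance of any of reagent, tuberack, timer from where it was at the start of the episode above 0.03 m).
Of flask0, flask1, flask2, flask3 only 2 to 4 are there at a start; the rules pass over those that are not, and their reading is None.
At some moment in a run one of dish0, dish1, flask0, flask1, flask2, flask3 may be knocked a few centimetres aside while the robot is not near it.
It also fails if it takes over 210 s, if anything falls off the work surface, if the arm or the gripper's body presses on something with over 40 N, if the wrist force passes 120 N, or if a joint passes its speed limit or range.

ROBOT

A 6-joint arm with a two-finger parallel gripper is mounted at the origin on the work surface. World frame = base frame: x ahead of the robot, y to its left, z up, the work surface at z = 0. Lengths are in m, angles in degrees, forces in N, time in s.
With the tool pointing down it reaches from about 0.3 to 0.75 m from the base axis. Payload 8.5 kg.
Tool frame: the origin (TCP) lies on the centre line of the jaws, within the pads' length; the fingertips stand 17 mm ahead of it and the grasp point (between the pads) lies 2 mm behind it (env.tcp_to_tips is the distance from the TCP to the fingertips, in m); z points along the fingers, y is the line along which they close (so a half turn about z gives the same grasp; the last joint's range is limited). The gripper opens to 85 mm and grips with 20 to 120 N. Pads are 22 mm wide; open, the fingers measure 114 mm over their backs; the gripper's body (76 mm by 85 mm) begins 54 mm behind the grasp point. The pads swing forward as they close: fully open they stand 13 mm farther back than shut.
Start: joints at [55.732, 21.807, 74.336, -0, 83.858, -12.336], TCP at [0.205, 0.51, 0.248] pointing down, gripper open.
Joint ranges: [-178.18, 178.18], [-50.72, 133.34], [12.68, 142.11], [-81.47, 261.47], [9.98, 163.14], [-165.26, 165.26]. Speed limits (degrees/s): [136.94, 136.94, 180, 180, 180, 180].

INTERFACE

Orientations are given as a 3x3 rotation matrix whose columns are the frame's x, y, z axes.
In Python, from rig import env gives the robot as it stands. The module is installed in compiled form; this text tells all that it offers.
- The arm moves only by the shell command python3 -m pendant 'ROWS' [FORCE]. ROWS is JSON, a list of rows, each a list of 7 numbers: the opening, from 0 (shut) to 1 (fully open), then the shift along the tool's x, y, z in m, then the turn, a rotation vector about the tool's x, y, z in rad. A call has 1 to 5 rows; each row is the pose to reach, as a shift and turn from the pose commanded when the call began, along the tool's axes at that moment; what a row does not reach only later rows make up. A row lasts 1/8 s, in which the tool goes at most 62.5 mm and 10.7 degrees, less where a joint would pass 70% of its speed; a pose out of reach is approached as far as the arm can. A call with a gripper value outside its range is refused whole. The fingers move at their own pace and stop on an object; FORCE is the grip in N (left out, the last holds). Time passes only in rows, so rows that repeat a pose let the fingers close. It gives the time, the measured TCP pose, the force, the opening and the grip force at its end, in the units of the state.
- env.observe(): the state, without advancing time (a new reading comes with each control period).
- env.get_image(name): name is "scene" or "top"; returns a dict with "image" (480x640x3 uint8, blue, green, red), "fx", "fy", "cx", "cy" (pixels), "pose" (4x4, takes a point from camera to world coordinates). Camera axes: x right, y up, looking along -z (the intrinsics and any distortion apply to the point x, -y, -z); pixel columns grow to the right and rows downward; lengths in m; the calibration is good to about 2 mm. A picture is of the moment at which its call begins. There is no depth.
- env.close_job(): hands the job in; it is judged then, once.
Trained networks look in the newest picture that a camera, given by its name, has taken for a name from the list of things; names that differ only in an ending like _2 or _b are one class to them, and where a whole thing is asked for, a point or a joint stands for the part that bears it (a point fixed in the world has none). Each returns a list of dicts, best first, with "conf" (0 to 1); they miss things now and then, are a little off and sometimes report something else, mostly with a low value. They report only what shows in the picture. A call takes as long as a camera call.
- env.find_in(camera, thing): "bbox" ([centre column, centre row, width, height] in pixels, round what is visible of it).
- env.trace(camera, thing): "mask" (480x640 bool, what is visible of it) and "bbox" ([centre column, centre row, width, height] in pixels, round what is visible of it).
- env.tip_of(camera, thing): "centre" ([column, row] in pixels: a listed point, or the origin of a listed thing).
The state is a dict: "time_s": time; "q": joint angles; "qvel": joint speeds; "joint_efforts": joint torques, N m; "position": TCP position; "tool_rot": TCP orientation; "ft_force": force on the tool from outside, world axes, zero at the start; "wrist_torque": the same for the moment, N m; "grip_width": finger opening in m; "gripper_force": force on a finger pad.
Only numpy, scipy, OpenCV 4.12 (cv2) and the standard library are available. Lean on these libraries where they do the work, as an engineer would, in place of code of your own. Each camera call takes 0.05 s, during which the arm holds its last target. There are 200 camera calls.

## Working session

There is one attempt and no reset: what is moved stays moved. The work goes in short steps, Python scripts to look and compute and a shell command to move; the robot and the scene stay as the last step left them, time stands still between calls to the robot, and variables do not carry over. Pictures are saved under pics/ and viewed, at most 14 in all, crops included, and the job is handed in when it is done.

```bash
mkdir -p pics
cat > h.py <<'E'
from rig import env
import numpy as np, cv2
def ray(im,uv):
    p=np.array(im['pose']); d=np.array([(uv[0]-im['cx'])/im['fx'],-(uv[1]-im['cy'])/im['fy'],-1.])
    return p[:3,3],p[:3,:3]@d
def atz(im,uv,z):
    o,d=ray(im,uv); return o+d*(z-o[2])/d[2]
def tri(a,ua,b,ub):
    o1,d1=ray(a,ua);o2,d2=ray(b,ub);d1=d1/np.linalg.norm(d1);d2=d2/np.linalg.norm(d2)
    t=np.linalg.lstsq(np.c_[d1,-d2],o2-o1,rcond=None)[0]
    p,q=o1+t[0]*d1,o2+t[1]*d2
    return (p+q)/2,np.linalg.norm(p-q)
def proj(im,P):
    p=np.array(im['pose']); c=p[:3,:3].T@(np.array(P)-p[:3,3])
    return im['cx']-im['fx']*c[0]/c[2], im['cy']+im['fy']*c[1]/c[2]
E
python3 - <<'E'
from h import *
ims={}
for c in("scene","top"):
    im=env.get_image(c);ims[c]=im;cv2.imwrite(f"pics/{c}0.png",im['image'])
    print(c,[k for k in im],im['fx'],im['cx'],im['cy'],np.round(im['pose'],3).tolist())
Z=dict(dish0_mid=.088,dish1_mid=.088,tray=0,lightbase_top=.08,carrier_handle=.085,carrier_pin=.02,dimmer_grip=.15,dimmer_pivot=.045,flask0_body=.013,flask0_cap=.013,flask1_body=.013,flask1_cap=.013,flask2_body=.013,flask2_cap=.013,flask3_body=.013,flask3_cap=.013,pocket2=.047,pocket0=.047,reagent=0,tuberack=0,timer=0)
for n,z in Z.items():
    r=[]
    for c in("top","scene"):
        t=env.tip_of(c,n)
        r.append(t[0] if t else None)
    s=n
    for c,t in zip(("top","scene"),r):
        if t: s+=f" {c} {t['conf']:.2f} {np.round(t['centre'])} z->{np.round(atz(ims[c],t['centre'],z),3)}"
    if all(r):
        p,e=tri(ims['top'],r[0]['centre'],ims['scene'],r[1]['centre']); s+=f" tri {np.round(p,3)} {e:.3f}"
    print(s)
print(env.observe())
E
```

```text
scene ['image', 'fx', 'fy', 'cx', 'cy', 'pose'] 446.19221945699115 316.3666983329388 244.02496481599562 [[0.153, -0.558, 0.815, 1.479], [0.988, 0.105, -0.114, -0.151], [-0.022, 0.823, 0.568, 0.758], [0.0, 0.0, 0.0, 1.0]]
top ['image', 'fx', 'fy', 'cx', 'cy', 'pose'] 433.759912018386 319.14125804101747 233.347969100046 [[0.006, 0.994, -0.109, 0.457], [-1.0, 0.006, -0.002, -0.04], [-0.001, 0.109, 0.994, 1.11], [0.0, 0.0, 0.0, 1.0]]
dish0_mid top 0.96 [324. 246.] z->[ 0.539 -0.049  0.088] scene 0.82 [310. 251.] z->[ 0.544 -0.039  0.088] tri [ 0.539 -0.044  0.085] 0.011
dish1_mid top 0.81 [329. 198.] z->[ 0.654 -0.061  0.088] scene 0.80 [308. 274.] z->[ 0.639 -0.057  0.088] tri [ 0.652 -0.06   0.099] 0.002
tray top 0.71 [410. 211.] z->[ 0.637 -0.273  0.   ] scene 0.70 [222. 312.] z->[ 0.637 -0.274  0.   ] tri [ 0.637 -0.274 -0.   ] 0.002
lightbase_top top 0.72 [315. 224.] z->[ 0.593 -0.028  0.08 ] scene 0.56 [254. 240.] z->[ 0.455 -0.18   0.08 ] tri [ 0.584 -0.102  0.167] 0.147
carrier_handle top 0.87 [465. 308.] z->[ 0.397 -0.38   0.085] scene 0.64 [182. 237.] z->[ 0.412 -0.373  0.085] 
[... 2026 characters left out ...]
8587318e+01, -1.23369839e+01]), 'qvel': array([ 0.03577304,  0.06397946,  0.02745835, -0.10343206, -0.04263858,
        0.02776548]), 'joint_efforts': array([-4.59838084e-04, -4.48321116e+01, -2.31466448e+01, -2.18449381e-04,
        4.96686207e-04,  4.36256514e-06]), 'position': array([0.20541951, 0.51018438, 0.2483294 ]), 'tool_rot': array([[-9.27632596e-01,  3.73493998e-01, -2.10937066e-05],
       [ 3.73493997e-01,  9.27632596e-01,  1.51334998e-05],
       [ 2.52194812e-05,  6.15995491e-06, -1.00000000e+00]]), 'ft_force': array([-0.4150799 ,  0.39471375, -0.48829124]), 'wrist_torque': array([ 0.04596287,  0.00022269, -0.02118028]), 'gripper_force': 0.0, 'grip_width': 0.08522667066581392}
```

View pics/top0.png

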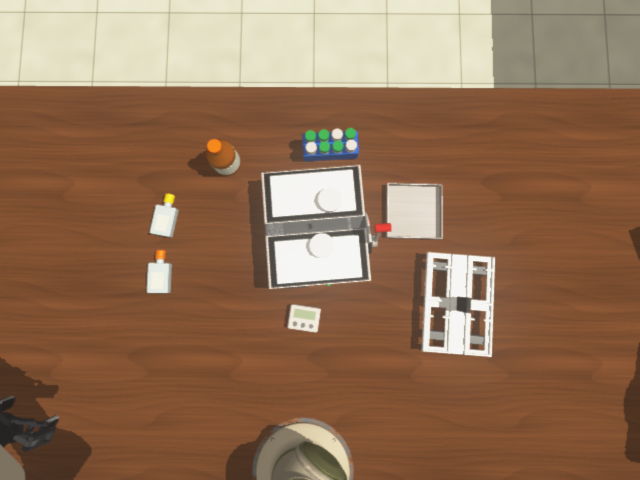

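View pics/scene0.png

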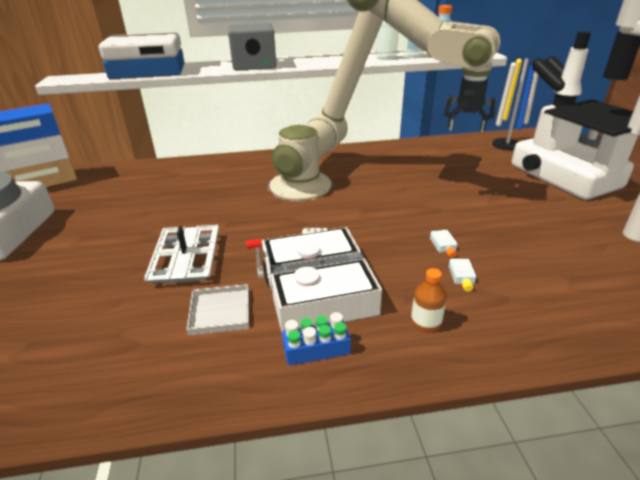

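The top view shows the dishes at (329,199) and (321,245), the tray at (413,211), and the red lever grip at (383,228). The carrier handle is at (463,304), the orange-cap flask at (159,275) and the yellow one at (165,218). The scene view agrees with this. I'll zoom in on the base and carrier to find the hole and the notches.

Run:
```python
from h import *
t=cv2.imread("pics/top0.png")
a=cv2.resize(t[160:295,255:380],None,fx=4.4,fy=4.4,interpolation=cv2.INTER_CUBIC)[:594,:400*2]
b=cv2.resize(t[245:365,415:505],None,fx=4.4,fy=4.4,interpolation=cv2.INTER_CUBIC)
W=np.zeros((594,800,3),np.uint8)
a=a[:594];b=cv2.resize(b,(250,333))
W[:a.shape[0],:a.shape[1]]=a; W[:333,550:800]=b
cv2.imwrite("pics/z0.png",W)
im=env.get_image("top");im2=env.get_image("scene")
def geom(cam,im,n,z):
    r=env.trace(cam,n)
    if not r: print(n,None);return
    m=r[0]['mask'].astype(np.uint8);c,_=cv2.findContours(m,0,1);c=max(c,key=cv2.contourArea)
    P=np.array([atz(im,p[0],z)[:2] for p in c],np.float32)
    b=cv2.minAreaRect(P);print(n,cam,round(r[0]['conf'],2),np.round(b[0],3),np.round(b[1],3),round(b[2],1))
geom("top",im,"lightbase_top",.08);geom("top",im,"carrier_handle",.034);geom("top",im,"tray",.02)
geom("top",im,"flask0_body",.026);geom("top",im,"flask1_body",.026);geom("top",im,"dimmer_grip",.15);geom("top",im,"timer",.022)
geom("top",im,"dish0_mid",.096);geom("top",im,"dish1_mid",.096)
for uv,z,n in[((463,304),.106,'handle top'),((311,226),.08,'hole?'),((383,228),.15,'grip')]:print(n,atz(im,uv,z))
```

```text
lightbase_top top 0.91 [ 0.59 -0.06] [0.283 0.303] 5.1
carrier_handle top 0.8 [ 0.404 -0.381] [0.171 0.242] 85.4
tray top 0.77 [ 0.636 -0.279] [0.142 0.141] 88.7
flask0_body top 0.9 [0.479 0.358] [0.104 0.06 ] 0.3
flask1_body top 0.94 [0.621 0.35 ] [0.056 0.107] 78.7
dimmer_grip top 0.51 [ 0.566 -0.173] [0.034 0.062] 43.1
timer top 0.56 [ 0.366 -0.002] [0.075 0.061] 81.5
dish0_mid top 0.77 [ 0.54  -0.044] [0.054 0.054] 0.3
dish1_mid top 0.97 [ 0.65  -0.063] [0.058 0.055] 0.3
handle top [ 0.40650367 -0.36826288  0.106     ]
hole? [ 0.58750035 -0.01880976  0.08      ]
grip [ 0.57508972 -0.18072761  0.15      ]
```

View pics/z0.png

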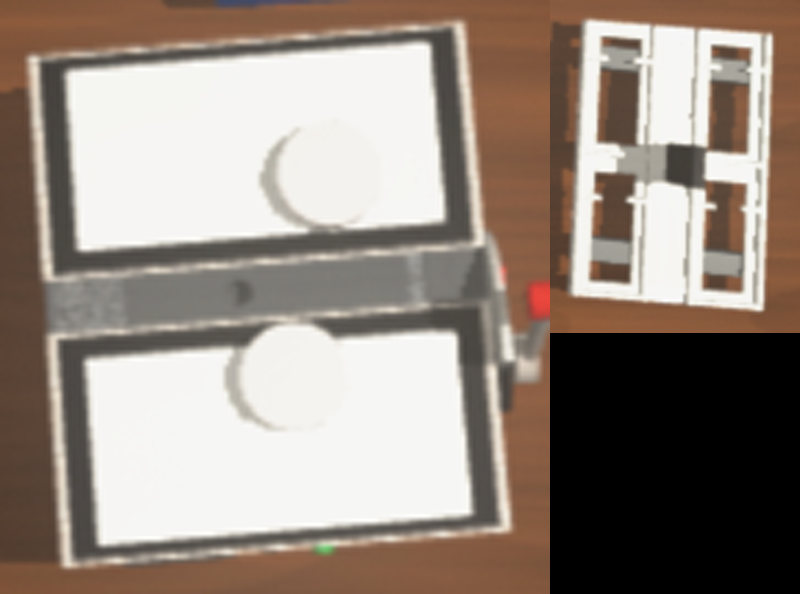

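The dark spot at crop (240,291), image pixel about (309.5,226), is the likely hole. The carrier's notch tabs face the far side (+x), and the base and carrier are turned a few degrees in opposite directions. Next I'll compute their frames.

```bash
cat >> h.py <<'E'
def go(p,ydir):
    """shift/turn in tool axes to TCP p, tool down, closing line at angle ydir deg (mod 180)"""
    from scipy.spatial.transform import Rotation as R
    s=env.observe();T=np.array(s['tool_rot']);best=None
    for k in(0,180,-180):
        a=np.radians(ydir+k);y=np.array([np.cos(a),np.sin(a),0]);z=np.array([0,0,-1.]);G=np.c_[np.cross(y,z),y,z]
        w=R.from_matrix(T.T@G).as_rotvec()
        if best is None or np.linalg.norm(w)<np.linalg.norm(best)-1e-3:best=w
    print("t",round(s['time_s'],2),"shift",np.round(T.T@(np.array(p)-s['position']),4),"turn",np.round(best,3),"q6",round(s['q'][5]))
def st():
    s=env.observe();T=np.array(s['tool_rot']);print("t %.2f"%s['time_s'],np.round(s['position'],4),"yaw_y %.1f"%np.degrees(np.arctan2(T[1,1],T[0,1])),"F",np.round(s['ft_force'],1),"w %.4f gf %.1f"%(s['grip_width'],s['gripper_force']))
E
python3 - <<'E'
from h import *
im=env.get_image("top")
print(env.tcp_to_tips)
C=np.array([(30,57),(465,22),(510,528),(65,567)])/4.4+[255,160]-.4
P=np.array([atz(im,c,.08)[:2] for c in C]);print("base",P.round(3).tolist(),P.mean(0))
for i in range(4):d=P[(i+1)%4]-P[i];print(np.linalg.norm(d).round(3),np.degrees(np.arctan2(*d[::-1])).round(1))
print("hole",atz(im,np.array((240,291))/4.4+[255,160]-.4,.08))
C=np.array([(585,20),(772,35),(763,310),(573,293)])/2.776+[415,245]-.4
P=np.array([atz(im,c,.034)[:2] for c in C]);print("carrier",P.round(3).tolist(),P.mean(0))
for i in range(4):d=P[(i+1)%4]-P[i];print(np.linalg.norm(d).round(3),np.degrees(np.arctan2(*d[::-1])).round(1))
print("handletop",atz(im,np.array((685,165))/2.776+[415,245]-.4,.106))
go([.540,-.045,.20],0)
E
```

```text
0.017
base [[0.717, 0.102], [0.739, -0.137], [0.461, -0.16], [0.439, 0.078]] [ 0.58886408 -0.02927006]
0.241 -85.0
0.279 -175.3
0.239 95.3
0.28 5.0
hole [ 0.58811057 -0.01436762  0.08      ]
carrier [[0.533, -0.798], [0.521, -0.964], [0.281, -0.935], [0.295, -0.771]] [ 0.40746963 -0.86717408]
0.166 -94.3
0.241 173.1
0.165 85.3
0.24 -6.5
handletop [ 0.40910172 -0.82134874  0.106     ]
t 2.8 shift [-0.5177 -0.3901  0.0483] turn [0.    0.    1.188] q6 -12
```

```bash
python3 -m pendant '[[1,-0.052,-0.039,0,0,0,0.12],[1,-0.104,-0.078,0,0,0,0.24],[1,-0.156,-0.117,0,0,0,0.36],[1,-0.208,-0.156,0,0,0,0.48],[1,-0.26,-0.195,0.02,0,0,0.6]]'; python3 -c "
from h import *
st();go([.540,-.045,.20],0)"
```

```text
time_s: 3.42
position: [0.3675, 0.243, 0.233]
tool_rot: [[-0.551, 0.834, 0.003], [0.834, 0.551, 0.001], [-0.001, 0.003, -1.0]]
ft_force: [0.6, 0.8, -0.1]
grip_width: 0.0854
gripper_force: 0.0
t 3.42 [0.3675 0.243  0.233 ] yaw_y 33.5 F [ 0.6  0.8 -0.1] w 0.0854 gf 0.0
t 3.42 shift [-0.3354 -0.015   0.0332] turn [ 0.003 -0.     0.584] q6 -15
```

```bash
python3 -m pendant '[[1,-0.062,-0.003,0,0,0,0.12],[1,-0.124,-0.006,0,0,0,0.24],[1,-0.186,-0.009,0,0,0,0.36],[1,-0.248,-0.012,0,0,0,0.48],[1,-0.31,-0.015,0.02,0,0,0.588]]';python3 -m pendant '[[1,0,0,0,0,0,0],[1,0,0,0,0,0,0]]'; python3 -c "
from h import *
im=env.get_image('top');im2=env.get_image('scene')
for n in('dish0_mid','dish1_mid'):
  a=env.tip_of('top',n);b=env.tip_of('scene',n)
  for c,r in((im,a),(im2,b)):
    if r: print(n,r[0]['conf'],atz(c,r[0]['centre'],.088).round(4))
  for cn,c in(('top',im),('scene',im2)):
    t=env.trace(cn,n)
    if t: print('  bbox',cn,t[0]['conf'],atz(c,t[0]['bbox'][:2],.088).round(4))
st();go([.540,-.045,.15],0)"
```

```text
time_s: 4.05
position: [0.5258, -0.0216, 0.214]
tool_rot: [[0.004, 1.0, 0.003], [1.0, -0.004, -0.001], [-0.001, 0.003, -1.0]]
ft_force: [1.3, 0.6, -0.6]
grip_width: 0.0852
gripper_force: 0.0
time_s: 4.3
position: [0.5241, -0.019, 0.2131]
tool_rot: [[-0.0, 1.0, -0.0], [1.0, 0.0, 0.0], [0.0, -0.0, -1.0]]
ft_force: [-0.0, 0.3, -0.1]
grip_width: 0.0856
gripper_force: 0.0
dish0_mid 0.66 [ 0.5357 -0.0417  0.088 ]
  bbox top 0.53 [0.6051 0.3346 0.088 ]
  bbox scene 0.81 [ 0.538  -0.0389  0.088 ]
dish1_mid 0.72 [ 0.6527 -0.0617  0.088 ]
dish1_mid 0.94 [ 0.6377 -0.0644  0.088 ]
  bbox top 0.8 [ 0.6525 -0.0653  0.088 ]
  bbox scene 0.81 [ 0.6391 -0.0607  0.088 ]
t 4.80 [ 0.5243 -0.0191  0.2132] yaw_y 0.0 F [-0.2 -0.8 -0.7] w 0.0856 gf 0.0
t 4.8 shift [-0.0259  0.0157  0.0632] turn [0. 0. 0.] q6 -15
```

```bash
python3 -m pendant '[[1,-0.024,0.015,0.03,0,0,0],[1,-0.024,0.015,0.06,0,0,0],[1,-0.024,0.015,0.09,0,0,0],[1,-0.024,0.015,0.112,0,0,0],[1,-0.024,0.015,0.114,0,0,0]]' 25;python3 -m pendant '[[0.5,0,0,0,0,0,0],[0.5,0,0,0,0,0,0],[0.5,0,0,0,0,0,0],[0.5,0,0,0,0,0,0],[0.5,0,0,0,0,0,0]]'
```

```text
time_s: 5.42
position: [0.5388, -0.0432, 0.098]
tool_rot: [[-0.0, 1.0, -0.003], [1.0, 0.0, 0.001], [0.001, -0.003, -1.0]]
ft_force: [0.2, 0.2, -0.7]
grip_width: 0.0851
gripper_force: 0.0
time_s: 6.05
position: [0.5398, -0.0435, 0.1003]
tool_rot: [[-0.0, 1.0, 0.002], [1.0, 0.0, -0.001], [-0.001, 0.002, -1.0]]
ft_force: [-0.0, -0.5, 6.0]
grip_width: 0.0569
gripper_force: 26.3
```

```bash
python3 -m pendant '[[0.5,0,0,-0.04,0,0,0],[0.5,0,0,-0.1,0,0,0],[0.5,-0.03,0.01,-0.12,0,0,0],[0.5,-0.08,0.03,-0.12,0,0,0],[0.5,-0.13,0.06,-0.12,0,0,0]]';python3 -m pendant '[[0.5,-0.05,0.025,0,0,0,0],[0.5,-0.073,0.037,0,0,0,0],[0.5,-0.073,0.037,0.02,0,0,0],[0.5,-0.073,0.037,0.07,0,0,0],[0.5,-0.073,0.037,0.12,0,0,0]]'; python3 -c "
from h import *
st();im=env.get_image('top');im2=env.get_image('scene')
for cn,c in(('top',im),('scene',im2)):
  for n,z in(('tray',0),('dish0_mid',.088)):
    t=env.tip_of(cn,n)
    for r in t[:2]: print(n,cn,r['conf'],np.round(r['centre']),atz(c,r['centre'],z).round(4))
go([.637,-.245,.025],0)"
```

```text
time_s: 6.68
position: [0.5997, -0.1746, 0.2203]
tool_rot: [[-0.0, 1.0, 0.002], [1.0, 0.0, -0.001], [-0.001, 0.002, -1.0]]
ft_force: [-0.1, 0.1, -0.0]
grip_width: 0.0567
gripper_force: 27.2
time_s: 7.3
position: [0.6364, -0.2464, 0.0983]
tool_rot: [[0.0, 1.0, 0.001], [1.0, -0.0, -0.001], [-0.001, 0.001, -1.0]]
ft_force: [0.6, -0.5, -1.0]
grip_width: 0.0565
gripper_force: 27.2
t 7.30 [ 0.6364 -0.2464  0.0983] yaw_y -0.0 F [ 0.6 -0.5 -1. ] w 0.0565 gf 27.2
dish0_mid top 0.39 [480. 289.] [ 0.4412 -0.4161  0.088 ]
tray scene 0.59 [219. 312.] [ 0.6357 -0.2813  0.    ]
dish0_mid scene 0.69 [233. 283.] [ 0.6415 -0.2344  0.088 ]
dish0_mid scene 0.17 [315. 348.] [ 0.8747 -0.0743  0.088 ]
t 7.6 shift [ 0.0021 -0.0007  0.077 ] turn [0.004 0.002 0.   ] q6 -31
```

```bash
python3 -m pendant '[[0.5,-0.007,0,0.02,0,0,0],[0.5,-0.007,0,0.06,0,0,0],[0.5,-0.007,0,0.074,0,0,0],[0.5,-0.007,0,0.076,0,0,0],[0.5,-0.007,0,0.076,0,0,0]]';python3 -m pendant '[[0.85,0,0,0,0,0,0],[0.85,0,0,0,0,0,0],[0.85,0,0,-0.05,0,0,0],[1,0,0,-0.11,0,0,0],[1,0,0,-0.16,0,0,0]]'; python3 -m pendant '[[1,0.06,0,-0.02,0,0,0],[1,0.12,0,-0.02,0,0,0],[1,0.18,0.005,-0.02,0,0,0],[1,0.19,0.01,-0.02,0,0,0],[1,0.19,0.01,-0.02,0,0,0]]'; python3 -c "
from h import *
st();im=env.get_image('top');im2=env.get_image('scene')
for cn,c in(('top',im),('scene',im2)):
  for n,z in(('tray',0),('dish0_mid',.011),('dish1_mid',.088)):
    t=env.tip_of(cn,n)
    for r in t[:2]: print(n,cn,r['conf'],np.round(r['centre']),atz(c,r['centre'],z).round(4))
    t=env.trace(cn,n)
    for r in t[:2]: print('   bb',n,cn,r['conf'],atz(c,r['bbox'][:2],z).round(4))
go([.65,-.062,.1],0)
cv2.imwrite('pics/a.png',np.hstack([im['image'][140:340,260:460],im2['image'][220:420,160:360]]))"
```

```text
time_s: 8.22
position: [0.6368, -0.2537, 0.0239]
tool_rot: [[0.0, 1.0, 0.001], [1.0, -0.0, -0.001], [-0.001, 0.001, -1.0]]
ft_force: [-0.4, -0.7, -0.5]
grip_width: 0.0567
gripper_force: 28.0
time_s: 8.85
position: [0.6364, -0.2534, 0.1859]
tool_rot: [[-0.0, 1.0, 0.002], [1.0, 0.0, -0.001], [-0.001, 0.002, -1.0]]
ft_force: [0.5, 0.6, -0.2]
grip_width: 0.0853
gripper_force: 0.0
time_s: 9.48
position: [0.6466, -0.0632, 0.2032]
tool_rot: [[-0.001, 1.0, 0.0], [1.0, 0.001, -0.0], [-0.0, 0.0, -1.0]]
ft_force: [-0.8, -0.7, -0.4]
grip_width: 0.0851
gripper_force: 0.0
t 9.47 [ 0.6466 -0.0632  0.2032] yaw_y 0.1 F [-0.8 -0.7 -0.4] w 0.0851 gf 0.0
tray top 0.93 [412. 211.] [ 0.6374 -0.2769  0.    ]
   bb tray top 0.96 [ 0.6325 -0.2832  0.    ]
   bb tray top 0.54 [ 0.3963 -0.3937  0.    ]
dish0_mid top 0.66 [402. 212.] [ 0.6337 -0.2514  0.011 ]
   bb dish0_mid top 0.95 [ 0.6366 -0.2599  0.011 ]
dish1_mid top 0.62 [328. 197.] [ 0.6564 -0.0586  0.088 ]
   bb dish1_mid top 0.56 [ 0.65   -0.0438  0.088 ]
tray scene 0.62 [223. 312.] [ 0.6383 -0.2705  0.    ]
   bb tray scene 0.91 [ 0.6249 -0.2864  0.    ]
dish0_mid scene 0.74 [231. 305.] [ 0.631 -0.25   0.011]
dish0_mid scene 0.42 [468. 284.] [0.6581 0.3549 0.011 ]
   bb dish0_mid scene 0.6 [ 0.6369 -0.2502  0.011 ]
dish1_mid scene 0.67 [205. 234.] [ 0.4125 -0.3104  0.088 ]
dish1_mid scene 0.56 [306. 274.] [ 0.6388 -0.0602  0.088 ]
   bb dish1_mid scene 0.91 [ 0.6482 -0.0581  0.088 ]
   bb dish1_mid scene 0.51 [ 0.7205 -0.2376  0.088 ]
t 10.18 shift [0.0014 0.0037 0.1031] turn [-0. -0. -0.] q6 -16
```

View pics/a.png

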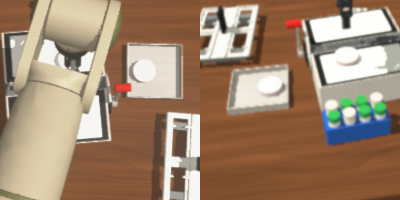

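Dish0 sits at (403,211) in the top view, which is only +24 mm in tray y and leaves too little room for the second dish. I'll nudge it about 9 mm further with the closed fingers.

```bash
python3 -m pendant '[[0,-0.06,0,0,0,0,0],[0,-0.12,0,0,0,0,0],[0,-0.18,-0.006,0,0,0,0],[0,-0.24,-0.012,0.03,0,0,0],[0,-0.251,-0.012,0.09,0,0,0]]';python3 -m pendant '[[0,0,0,0.05,0,0,0],[0,0,0,0.082,0,0,0],[0,0,0,0.086,0,0,0],[0,0.015,0,0.086,0,0,0],[0,0.033,0,0.086,0,0,0]]'; python3 -m pendant '[[0,0,0,0,0,0,0],[0,-0.01,0,-0.03,0,0,0],[0.5,-0.01,0,-0.09,0,0,0],[1,-0.01,0,-0.15,0,0,0],[1,0.04,0,-0.18,0,0,0]]';python3 -m pendant '[[1,0.06,0.01,0,0,0,0],[1,0.12,0.01,0,0,0,0],[1,0.17,0.014,0,0,0,0],[1,0.18,0.014,0,0,0,0]]'; python3 -c "
from h import *
st();im=env.get_image('top');im2=env.get_image('scene')
for cn,c in(('top',im),('scene',im2)):
  for n,z in(('tray',0),('dish0_mid',.011),('dish1_mid',.088)):
    t=env.tip_of(cn,n)
    for r in t[:2]: print(n,cn,r['conf'],np.round(r['centre']),atz(c,r['centre'],z).round(4))
    t=env.trace(cn,n)
    for r in t[:2]: print('   bb',n,cn,r['conf'],atz(c,r['bbox'][:2],z).round(4))
go([.65,-.06,.1],0)"
```

```text
time_s: 10.8
position: [0.6345, -0.3185, 0.1159]
tool_rot: [[0.004, 1.0, 0.005], [1.0, -0.004, -0.004], [-0.004, 0.005, -1.0]]
ft_force: [1.3, 0.2, -1.3]
grip_width: 0.0
gripper_force: 0.0
time_s: 11.42
position: [0.6351, -0.2802, 0.0305]
tool_rot: [[-0.0, 1.0, 0.003], [1.0, 0.0, -0.002], [-0.002, 0.003, -1.0]]
ft_force: [0.7, -5.8, 0.7]
grip_width: 0.0001
gripper_force: 7.2
time_s: 12.05
position: [0.6347, -0.2418, 0.2135]
tool_rot: [[0.003, 1.0, 0.006], [1.0, -0.003, -0.004], [-0.004, 0.006, -1.0]]
ft_force: [0.4, 0.7, 0.2]
grip_width: 0.0541
gripper_force: 0.0
time_s: 12.55
position: [0.6481, -0.0566, 0.2102]
tool_rot: [[-0.005, 1.0, 0.002], [1.0, 0.005, -0.0], [-0.0, 0.002, -1.0]]
ft_force: [0.5, -1.0, 0.1]
grip_width: 0.0854
gripper_force: 0.0
t 12.55 [ 0.6481 -0.0566  0.2102] yaw_y 0.3 F [ 0.5 -1.   0.1] w 0.0854 gf 0.0
tray top 0.76 [414. 212.] [ 0.6356 -0.2823  0.    ]
   bb tray top 0.69 [0.6181 0.3648 0.    ]
   bb tray top 0.63 [ 0.6328 -0.2835  0.    ]
dish0_mid top 0.78 [401. 214.] [ 0.6298 -0.2465  0.011 ]
   bb dish0_mid top 0.77 [ 0.6326 -0.2478  0.011 ]
dish1_mid top 0.54 [328. 200.] [ 0.6503 -0.0603  0.088 ]
   bb dish1_mid top 0.59 [ 0.5822 -0.0551  0.088 ]
   bb dish1_mid top 0.55 [0.6058 0.3284 0.088 ]
tray scene 0.57 [220. 312.] [ 0.6386 -0.279  -0.    ]
   bb tray scene 0.9 [ 0.6278 -0.2827  0.    ]
   bb tray scene 0.6 [ 0.5545 -0.0331  0.    ]
dish0_mid scene 0.61 [235. 308.] [ 0.6431 -0.24    0.011 ]
dish0_mid scene 0.43 [163. 257.] [ 0.3872 -0.444   0.011 ]
   bb dish0_mid scene 0.87 [ 0.6305 -0.2387  0.011 ]
   bb dish0_mid scene 0.57 [0.4784 0.3539 0.011 ]
dish1_mid scene 0.89 [307. 277.] [ 0.6479 -0.0595  0.088 ]
dish1_mid scene 0.72 [451. 251.] [0.6124 0.316  0.088 ]
   bb dish1_mid scene 0.88 [ 0.6533 -0.0578  0.088 ]
t 13.25 shift [0.0012 0.0016 0.1085] turn [-0.  0. -0.] q6 -16
```

```bash
python3 -m pendant '[[1,0,0.001,0.03,0,0,0],[1,0,0.001,0.06,0,0,0],[1,0,0.001,0.09,0,0,0],[1,0,0.001,0.107,0,0,0],[1,0,0.001,0.109,0,0,0]]' 25;python3 -m pendant '[[0.5,0,0,0,0,0,0],[0.5,0,0,0,0,0,0],[0.5,0,0,0,0,0,0],[0.5,0,0,0,0,0,0]]';python3 -m pendant '[[0.5,0,0,-0.05,0,0,0],[0.5,0,0,-0.11,0,0,0],[0.5,-0.06,-0.005,-0.12,0,0,0],[0.5,-0.12,-0.01,-0.12,0,0,0],[0.5,-0.18,-0.014,-0.12,0,0,0]]';python3 -m pendant '[[0.5,-0.05,0,0,0,0,0],[0.5,-0.07,0,0,0,0,0],[0.5,-0.07,0,0.02,0,0,0],[0.5,-0.07,0,0.07,0,0,0],[0.5,-0.07,0,0.12,0,0,0]]'; python3 -c "
from h import *
st();im=env.get_image('top');im2=env.get_image('scene')
for cn,c in(('top',im),('scene',im2)):
  for n,z in(('tray',0),('dish0_mid',.011),('dish1_mid',.087)):
    t=env.tip_of(cn,n)
    for r in t[:2]: print(n,cn,r['conf'],np.round(r['centre']),atz(c,r['centre'],z).round(4))
    t=env.trace(cn,n)
    for r in t[:2]: print('   bb',n,cn,r['conf'],atz(c,r['bbox'][:2],z).round(4))
"
```

```text
time_s: 13.88
position: [0.6492, -0.061, 0.0988]
tool_rot: [[0.0, 1.0, -0.001], [1.0, -0.0, 0.0], [0.0, -0.001, -1.0]]
ft_force: [0.5, 0.2, -0.6]
grip_width: 0.0853
gripper_force: 0.0
time_s: 14.38
position: [0.6499, -0.0611, 0.101]
tool_rot: [[-0.0, 1.0, 0.002], [1.0, 0.0, -0.001], [-0.001, 0.002, -1.0]]
ft_force: [0.0, 0.2, 5.8]
grip_width: 0.0568
gripper_force: 26.5
time_s: 15.0
position: [0.635, -0.2426, 0.2201]
tool_rot: [[-0.0, 1.0, 0.001], [1.0, 0.0, -0.0], [-0.0, 0.001, -1.0]]
ft_force: [0.2, -0.0, -0.1]
grip_width: 0.0562
gripper_force: 27.1
time_s: 15.62
position: [0.6357, -0.3101, 0.0988]
tool_rot: [[-0.001, 1.0, 0.001], [1.0, 0.001, -0.0], [-0.0, 0.001, -1.0]]
ft_force: [1.7, -1.0, 0.2]
grip_width: 0.0564
gripper_force: 27.1
t 15.62 [ 0.6357 -0.3101  0.0988] yaw_y 0.1 F [ 1.7 -1.   0.2] w 0.0564 gf 27.1
tray top 0.6 [399. 212.] [ 0.6341 -0.2455  0.    ]
tray top 0.56 [413. 213.] [ 0.6319 -0.2804  0.    ]
   bb tray top 0.85 [ 0.6342 -0.2595  0.    ]
   bb tray top 0.74 [ 0.3965 -0.4177  0.    ]
dish0_mid top 0.84 [400. 211.] [ 0.6357 -0.2461  0.011 ]
dish0_mid top 0.38 [328. 145.] [ 0.8084 -0.0592  0.011 ]
   bb dish0_mid top 0.82 [ 0.6373 -0.2477  0.011 ]
   bb dish0_mid top 0.62 [0.6149 0.3605 0.011 ]
tray scene 0.79 [223. 312.] [ 0.6395 -0.27    0.    ]
   bb tray scene 0.58 [ 0.6333 -0.2823  0.    ]
dish0_mid scene 0.95 [237. 303.] [ 0.6254 -0.2359  0.011 ]
dish0_mid scene 0.74 [178. 238.] [ 0.2979 -0.4118  0.011 ]
   bb dish0_mid scene 0.74 [0.6205 0.3535 0.011 ]
   bb dish0_mid scene 0.63 [ 0.6348 -0.2394  0.011 ]
dish1_mid scene 0.63 [203. 283.] [ 0.6253 -0.3065  0.087 ]
   bb dish1_mid scene 0.67 [ 0.6384 -0.3023  0.087 ]
```

```bash
python3 -m pendant '[[0.5,0,0,0.02,0,0,0],[0.5,0,0,0.06,0,0,0],[0.5,0,0,0.073,0,0,0],[0.5,0,0,0.076,0,0,0],[0.5,0,0,0.076,0,0,0]]';python3 -m pendant '[[0.85,0,0,0,0,0,0],[0.85,0,0,0,0,0,0],[0.85,0,0,-0.05,0,0,0],[1,0,0,-0.11,0,0,0],[1,0,-0.05,-0.16,0,0,0]]';python3 -m pendant '[[1,0,-0.05,-0.0,0,0,0.15],[1,0,-0.1,-0.0,0,0,0.3],[1,0,-0.1,-0.0,0,0,0.4]]'; python3 -c "
from h import *
st();im=env.get_image('top');im2=env.get_image('scene')
for cn,c in(('top',im),('scene',im2)):
  for n,z in(('tray',0),('dish0_mid',.011),('dish1_mid',.011),('carrier_handle',.085),('carrier_pin',.02),('pocket0',.047)):
    t=env.tip_of(cn,n)
    for r in t[:2]: print(n,cn,r['conf'],np.round(r['centre']),atz(c,r['centre'],z).round(4))
W=np.hstack([im['image'][180:360,370:500],im2['image'][210:390,130:330]])
cv2.imwrite('pics/b.png',cv2.resize(W,None,fx=2.4,fy=2.4,interpolation=cv2.INTER_CUBIC))"
```

```text
time_s: 16.95
position: [0.6359, -0.3114, 0.0248]
tool_rot: [[-0.0, 1.0, 0.002], [1.0, 0.0, -0.001], [-0.001, 0.002, -1.0]]
ft_force: [-0.3, -0.3, 0.2]
grip_width: 0.0563
gripper_force: 28.0
time_s: 17.58
position: [0.5923, -0.311, 0.1805]
tool_rot: [[-0.002, 1.0, 0.004], [1.0, 0.002, -0.003], [-0.003, 0.004, -1.0]]
ft_force: [0.2, -1.7, 0.7]
grip_width: 0.0853
gripper_force: 0.0
time_s: 17.95
position: [0.4885, -0.3107, 0.1786]
tool_rot: [[0.395, 0.919, -0.001], [0.919, -0.395, 0.0], [-0.0, -0.001, -1.0]]
ft_force: [0.6, -0.3, 0.4]
grip_width: 0.0856
gripper_force: 0.0
t 17.95 [ 0.4885 -0.3107  0.1786] yaw_y -23.3 F [ 0.6 -0.3  0.4] w 0.0856 gf 0.0
tray top 0.96 [412. 215.] [ 0.6275 -0.277   0.    ]
dish0_mid top 0.69 [401. 212.] [ 0.6347 -0.2481  0.011 ]
dish0_mid top 0.29 [481. 284.] [ 0.4509 -0.4468  0.011 ]
dish1_mid top 0.57 [426. 210.] [ 0.6387 -0.3112  0.011 ]
dish1_mid top 0.44 [308. 316.] [ 0.369  -0.0117  0.011 ]
carrier_handle top 0.81 [467. 304.] [ 0.4046 -0.3844  0.085 ]
carrier_handle top 0.25 [163. 220.] [0.6005 0.3333 0.085 ]
carrier_pin top 0.7 [457. 305.] [ 0.3994 -0.3822  0.02  ]
pocket0 top 0.74 [478. 337.] [ 0.3245 -0.4214  0.047 ]
pocket0 top 0.56 [479. 286.] [ 0.448  -0.4268  0.047 ]
tray scene 0.85 [222. 310.] [ 0.6301 -0.2736  0.    ]
tray scene 0.73 [318. 264.] [ 0.4859 -0.0101  0.    ]
dish0_mid scene 0.72 [235. 306.] [ 0.6361 -0.2402  0.011 ]
dish0_mid scene 0.28 [179. 235.] [ 0.2782 -0.4089  0.011 ]
dish1_mid scene 0.93 [207. 310.] [ 0.6379 -0.3072  0.011 ]
carrier_handle scene 0.62 [181. 237.] [ 0.4097 -0.3763  0.085 ]
carrier_pin scene 0.92 [186. 252.] [ 0.3865 -0.3789  0.02  ]
carrier_pin scene 0.18 [315. 239.] [ 0.3912 -0.0037  0.02  ]
pocket0 scene 0.9 [203. 234.] [ 0.3454 -0.3271  0.047 ]
pocket0 scene 0.83 [170. 234.] [ 0.3251 -0.4229  0.047 ]
```

View pics/b.png

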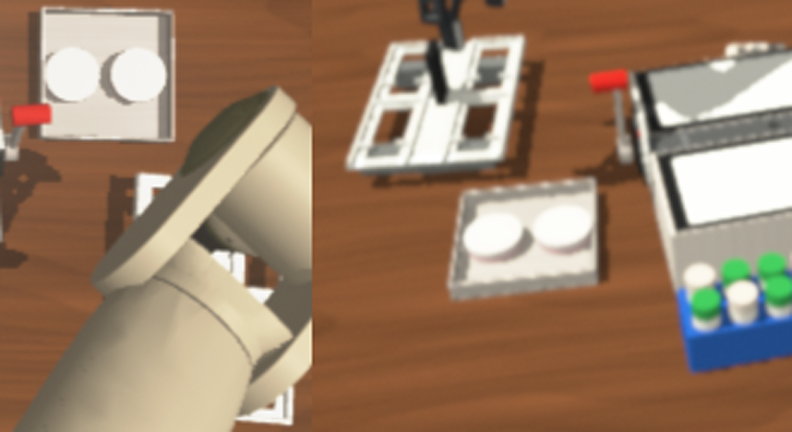

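Both dishes lie flat in the tray, at (73,74) and (138,74) in the crop. Next is the carrier handle.

```bash
python3 -c "
from h import *
st();go([.405,-.380,.14],-95)"
```

```text
t 18.65 [ 0.4912 -0.311   0.1777] yaw_y -22.9 F [-0.8  1.   0.4] w 0.0857 gf 0.0
t 18.65 shift [-0.0972 -0.0526  0.0377] turn [-0.     0.     1.258] q6 -21
```

```bash
python3 -m pendant '[[1,-0.02,-0.01,0,0,0,0.18],[1,-0.04,-0.02,0,0,0,0.36],[1,-0.06,-0.03,0,0,0,0.54],[1,-0.08,-0.04,0,0,0,0.72],[1,-0.097,-0.053,0,0,0,0.9]]';python3 -m pendant '[[1,0,0,0,0,0,0.18],[1,0,0,0,0,0,0.358],[1,0,0,0.02,0,0,0.358],[1,0,0,0.02,0,0,0.358]]';python3 -c "
from h import *
st();go([.405,-.380,.081],-95)
im2=env.get_image('scene');im=env.get_image('top')
s=env.observe();p=s['position']
W=cv2.resize(im2['image'][190:300,130:240],None,fx=4.5,fy=4.5,interpolation=cv2.INTER_CUBIC)
cv2.imwrite('pics/c.png',W)"
```

```text
time_s: 19.27
position: [0.404, -0.3803, 0.1777]
tool_rot: [[0.965, 0.262, 0.0], [0.262, -0.965, -0.0], [0.0, 0.0, -1.0]]
ft_force: [0.4, -1.3, -0.5]
grip_width: 0.0855
gripper_force: 0.0
time_s: 19.77
position: [0.4042, -0.3792, 0.1568]
tool_rot: [[0.996, -0.087, -0.002], [-0.087, -0.996, 0.002], [-0.002, -0.002, -1.0]]
ft_force: [0.3, 0.2, 0.3]
grip_width: 0.0855
gripper_force: 0.0
t 19.77 [ 0.4042 -0.3792  0.1568] yaw_y -95.0 F [0.3 0.2 0.3] w 0.0855 gf 0.0
t 19.77 shift [0.001  0.0009 0.0758] turn [-0.002  0.002  0.   ] q6 40
```

View pics/c.png

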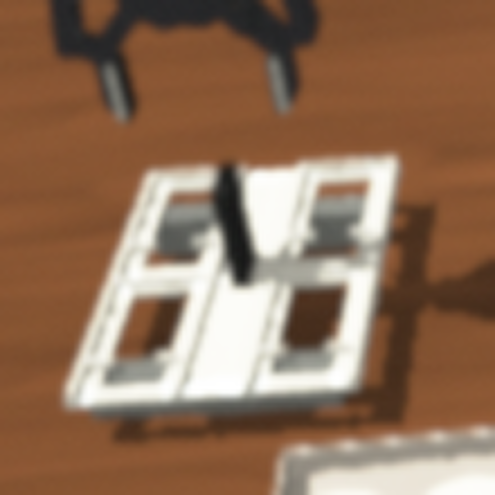

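The blade stands midway between the fingers, and the notch tabs are on the far (+x) side. I'll go down and grip.

```bash
python3 -m pendant '[[1,0.001,0.001,0.04,0,0,0],[1,0.001,0.001,0.07,0,0,0],[1,0.001,0.001,0.076,0,0,0],[0.5,0.001,0.001,0.076,0,0,0]]' 60;python3 -m pendant '[[0,0,0,0,0,0,0],[0,0,0,0,0,0,0],[0,0,0,0,0,0,0],[0,0,0,0,0,0,0],[0,0,0,0,0,0,0]]';python3 -m pendant '[[0,0,0,-0.01,0,0,0],[0,0,0,-0.03,0,0,0],[0,0,0,-0.05,0,0,0],[0,0,0,-0.05,0,0,0]]';python3 -c "
from h import *
st();
im=env.get_image('top');im2=env.get_image('scene')
W=cv2.resize(im['image'][225:385,400:520],None,fx=3.5,fy=3.5,interpolation=cv2.INTER_CUBIC)
W2=cv2.resize(im2['image'][180:300,130:230],(400,480),interpolation=cv2.INTER_CUBIC)
O=np.zeros((560,800,3),np.uint8);O[:,:400]=W[:,:400];O[:480,400:]=W2;cv2.imwrite('pics/d.png',O)"
```

```text
time_s: 20.38
position: [0.4058, -0.3812, 0.0827]
tool_rot: [[0.996, -0.087, 0.001], [-0.087, -0.996, -0.001], [0.001, 0.001, -1.0]]
ft_force: [-0.7, 1.4, 0.1]
grip_width: 0.0697
gripper_force: 0.0
time_s: 21.0
position: [0.4057, -0.3809, 0.0823]
tool_rot: [[0.996, -0.087, 0.001], [-0.087, -0.996, -0.001], [0.001, 0.001, -1.0]]
ft_force: [0.3, 2.6, 6.3]
grip_width: 0.0111
gripper_force: 59.8
time_s: 21.5
position: [0.4057, -0.3811, 0.1328]
tool_rot: [[0.996, -0.087, 0.001], [-0.087, -0.996, -0.002], [0.001, 0.002, -1.0]]
ft_force: [0.2, -0.2, -5.0]
grip_width: 0.0113
gripper_force: 58.7
t 21.50 [ 0.4057 -0.3811  0.1328] yaw_y -95.0 F [ 0.2 -0.2 -5. ] w 0.0113 gf 58.7
```

View pics/d.png

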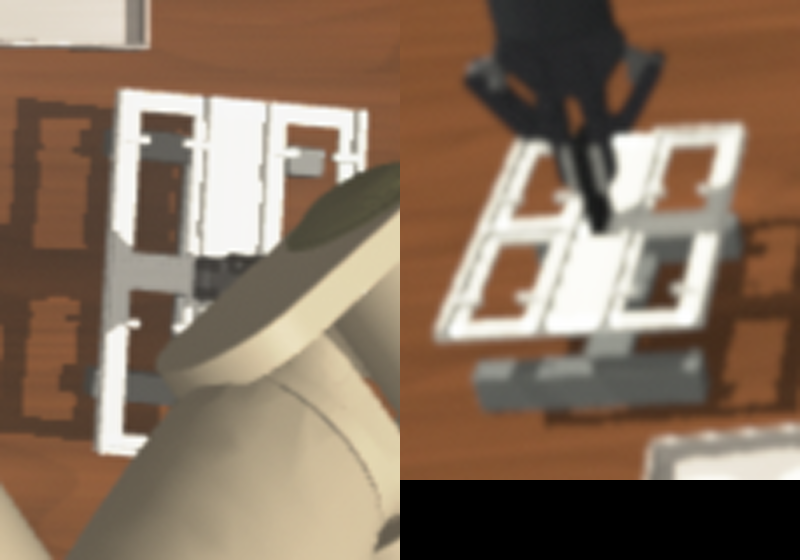

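The carrier is held level and the dock stays behind. The far edge runs from crop (119,90) to (367,112). I'll work out where the pin sits relative to the grip.

```bash
python3 -c "
from h import *
im=env.get_image('top')
a=atz(im,np.array((119,90))/3.5+[400,225]-.35,.0845)[:2];b=atz(im,np.array((367,112))/3.5+[400,225]-.35,.0845)[:2]
d=a-b;y=d/np.linalg.norm(d);x=np.array([y[1],-y[0]]);print(np.linalg.norm(d),np.degrees(np.arctan2(x[1],x[0])),(a+b)/2-.12*x)
st();print(env.observe()['wrist_torque'])
go([.588,-.03,.235],-85)"
```

```text
0.16759241490811735 -4.760032448793354 [ 0.40394609 -0.38318466]
t 21.65 [ 0.4052 -0.3803  0.1308] yaw_y -95.0 F [ 0.1  0.7 -5. ] w 0.0113 gf 58.7
[-0.01080516 -0.01105171 -0.00784615]
t 21.65 shift [ 0.1515 -0.3651 -0.1039] turn [-0.002  0.001 -0.174] q6 40
```

```bash
python3 -m pendant '[[0,0,0,-0.05,0,0,0],[0,0,0,-0.1,0,0,0],[0,0.02,-0.05,-0.104,0,0,-0.05],[0,0.04,-0.1,-0.104,0,0,-0.1],[0,0.06,-0.15,-0.104,0,0,-0.174]]';python3 -m pendant '[[0,0.02,-0.05,0,0,0,0],[0,0.04,-0.1,0,0,0,0],[0,0.06,-0.15,0,0,0,0],[0,0.08,-0.2,0,0,0,0],[0,0.08,-0.2,0,0,0,0]]';python3 -m pendant '[[0,0,0,0,0,0,0],[0,0,0,0,0,0,0]]';python3 -c "
from h import *
st();go([.5887,-.0225,.150],-85)
im=env.get_image('top');im2=env.get_image('scene')
W=cv2.resize(im['image'][130:320,240:430],None,fx=2.1,fy=2.1,interpolation=cv2.INTER_CUBIC)
W2=cv2.resize(im2['image'][180:370,220:410],None,fx=2.1,fy=2.1,interpolation=cv2.INTER_CUBIC)
cv2.imwrite('pics/e.png',np.hstack([W,W2]))
for c,i in(('top',im),('scene',im2)):
  print(c,[(round(t['conf'],2),np.round(t['centre'])) for t in env.tip_of(c,'carrier_pin')[:2]])
"
```

```text
time_s: 22.28
position: [0.4786, -0.235, 0.2347]
tool_rot: [[0.996, 0.088, -0.001], [0.088, -0.996, 0.001], [-0.001, -0.001, -1.0]]
ft_force: [0.8, -0.6, -4.6]
grip_width: 0.0112
gripper_force: 60.0
time_s: 22.9
position: [0.5408, -0.0271, 0.2346]
tool_rot: [[0.996, 0.091, -0.002], [0.091, -0.996, 0.001], [-0.002, -0.001, -1.0]]
ft_force: [-0.2, -0.5, -4.9]
grip_width: 0.0112
gripper_force: 60.7
time_s: 23.15
position: [0.5405, -0.0314, 0.2353]
tool_rot: [[0.996, 0.085, -0.001], [0.085, -0.996, 0.0], [-0.001, -0.0, -1.0]]
ft_force: [0.3, -0.1, -4.6]
grip_width: 0.0114
gripper_force: 60.7
t 23.15 [ 0.5405 -0.0314  0.2353] yaw_y -85.1 F [ 0.3 -0.1 -4.6] w 0.0114 gf 60.7
t 23.15 shift [ 0.0489 -0.0048  0.0853] turn [-0.     0.001 -0.002] q6 69
top [(0.97, array([316., 245.])), (0.5, array([169., 198.]))]
scene [(0.82, array([308., 220.]))]
```

View pics/e.png

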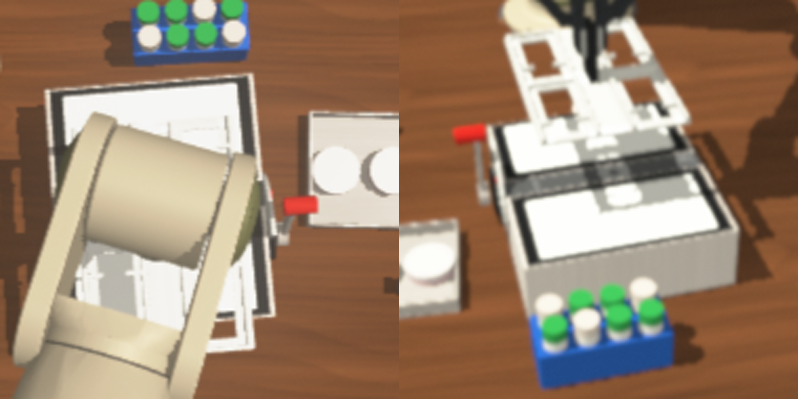

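The carrier hangs over the base, parallel to its sides. I'll lower it toward the bar, about 8 mm to the right of the suspected hole.

```bash
python3 -m pendant '[[0,0.025,-0.003,0.03,0,0,0],[0,0.049,-0.005,0.06,0,0,0],[0,0.049,-0.005,0.08,0,0,0],[0,0.049,-0.005,0.087,0,0,0],[0,0.049,-0.005,0.09,0,0,0]]';python3 -m pendant '[[0,0,0,0.002,0,0,0],[0,0,0,0.004,0,0,0],[0,0,0,0.005,0,0,0]]';python3 -c "
from h import *
st()"
```

```text
time_s: 23.98
position: [0.5891, -0.0215, 0.1461]
tool_rot: [[0.996, 0.086, 0.001], [0.086, -0.996, -0.0], [0.001, 0.0, -1.0]]
ft_force: [0.9, 0.0, -4.1]
grip_width: 0.0112
gripper_force: 60.4
time_s: 24.35
position: [0.5894, -0.0213, 0.1421]
tool_rot: [[0.996, 0.087, 0.002], [0.087, -0.996, -0.001], [0.002, 0.001, -1.0]]
ft_force: [-3.0, 0.9, 9.3]
grip_width: 0.0112
gripper_force: 62.6
t 24.35 [ 0.5894 -0.0213  0.1421] yaw_y -85.0 F [-3.   0.9  9.3] w 0.0112 gf 62.6
```

```bash
python3 -m pendant '[[0,0,-0.001,0.001,0,0,0],[0,0,-0.002,0.001,0,0,0],[0,0,-0.003,0.001,0,0,0],[0,0,-0.004,0.001,0,0,0]]' | sed -n '2p;6p';python3 -m pendant '[[0,0,-0.001,0.0,0,0,0],[0,0,-0.002,0.0,0,0,0],[0,0,-0.003,0,0,0,0]]'| grep -E 'pos|ft';python3 -m pendant '[[0,0,-0.001,0.0,0,0,0],[0,0,-0.002,0.0,0,0,0],[0,0,-0.003,0,0,0,0]]'| grep -E 'pos|ft'
```

```text
position: [0.5898, -0.0188, 0.142]
gripper_force: 62.3
position: [0.5893, -0.0149, 0.141]
ft_force: [0.1, -0.1, -4.8]
position: [0.5879, -0.0109, 0.1393]
ft_force: [0.1, 0.2, -5.6]
```

The contact force vanished and z is falling, so the pin is entering the hole. I'll lower it and watch the force.

```bash
python3 -m pendant '[[0,0,0,0.002,0,0,0],[0,0,0,0.004,0,0,0],[0,0,0,0.004,0,0,0]]' | grep -E 'pos|ft'; python3 -m pendant '[[0,0,0,0.002,0,0,0],[0,0,0,0.003,0,0,0],[0,0,0,0.003,0,0,0]]' | grep -E 'pos|ft|rot'
```

```text
position: [0.5881, -0.0112, 0.1354]
ft_force: [-0.2, -0.6, -4.3]
position: [0.5882, -0.0112, 0.1326]
tool_rot: [[0.996, 0.087, -0.0], [0.087, -0.996, 0.0], [-0.0, -0.0, -1.0]]
ft_force: [0.1, -0.1, -5.2]
```

```bash
python3 -m pendant '[[0,0,0,0.001,0,0,0],[0,0,0,0.002,0,0,0]]' | grep -E 'pos|ft'; python3 -m pendant '[[0.3,0,0,0.002,0,0,0],[0.6,0,0,0.0,0,0,0],[0.8,0,0,0,0,0,0],[0.8,0,0,0,0,0,0],[0.8,0,0,0,0,0,0]]' ;python3 -m pendant '[[0.8,0,0,-0.06,0,0,0],[1,0,0,-0.12,0,0,0],[1,-0.0,-0.05,-0.14,0,0,0],[1,0,-0.1,-0.14,0,0,0],[1,0,-0.15,-0.14,0,0,0]]';python3 -m pendant '[[1,-0.03,-0.05,0,0,0,0],[1,-0.06,-0.1,0,0,0,0],[1,-0.08,-0.15,0,0,0,0],[1,-0.08,-0.15,0,0,0,0]]';python3 -c "
from h import *
st()
im=env.get_image('top');im2=env.get_image('scene')
for c,i in(('top',im),('scene',im2)):
  for n,z in(('carrier_pin',.07),('carrier_handle',.135),('flask0_body',.013),('flask0_cap',.013),('flask1_body',.013),('flask1_cap',.013),('pocket0',.097)):
    print(c,n,[(round(t['conf'],2),atz(i,t['centre'],z).round(4)) for t in env.tip_of(c,n)[:4]])
W=cv2.resize(im['image'][145:305,140:400],None,fx=3,fy=3,interpolation=cv2.INTER_CUBIC)
cv2.imwrite('pics/f.png',W)
"
```

```text
position: [0.5883, -0.0112, 0.1323]
ft_force: [-6.1, 0.2, 13.9]
time_s: 27.22
position: [0.5882, -0.0112, 0.1307]
tool_rot: [[0.996, 0.087, -0.0], [0.087, -0.996, -0.0], [-0.0, -0.0, -1.0]]
ft_force: [-0.7, -0.6, -0.1]
grip_width: 0.0681
gripper_force: 0.0
time_s: 27.85
position: [0.5749, 0.1396, 0.271]
tool_rot: [[0.996, 0.086, 0.001], [0.086, -0.996, 0.0], [0.001, 0.0, -1.0]]
ft_force: [0.4, -0.3, -0.2]
grip_width: 0.0854
gripper_force: 0.0
time_s: 28.35
position: [0.4806, 0.2834, 0.271]
tool_rot: [[0.996, 0.091, 0.0], [0.091, -0.996, 0.0], [0.0, -0.0, -1.0]]
ft_force: [0.3, -0.0, -0.9]
grip_width: 0.085
gripper_force: 0.0
t 28.35 [0.4806 0.2834 0.271 ] yaw_y -84.8 F [ 0.3 -0.  -0.9] w 0.0850 gf 0.0
top carrier_pin [(0.68, array([ 0.5824, -0.0141,  0.07  ])), (0.43, array([0.4605, 0.3498, 0.07  ]))]
top carrier_handle [(0.91, array([ 0.587 , -0.0206,  0.135 ]))]
top flask0_body [(0.77, array([0.4671, 0.369 , 0.013 ]))]
top flask0_cap []
top flask1_body [(0.91, array([0.608 , 0.3548, 0.013 ]))]
top flask1_cap [(0.79, array([0.6661, 0.3469, 0.013 ]))]
top pocket0 [(0.95, array([0.628
[... 254 characters left out ...]
)]
scene carrier_handle [(0.74, array([ 0.7712, -0.2763,  0.135 ])), (0.74, array([ 0.6884, -0.0612,  0.135 ])), (0.61, array([ 0.6008, -0.0136,  0.135 ])), (0.47, array([0.7471, 0.2801, 0.135 ]))]
scene flask0_body [(0.92, array([0.4572, 0.3657, 0.013 ]))]
scene flask0_cap [(0.57, array([0.5252, 0.3701, 0.013 ])), (0.27, array([0.453 , 0.3633, 0.013 ]))]
scene flask1_body [(0.81, array([0.6039, 0.3557, 0.013 ])), (0.4, array([0.4555, 0.3621, 0.013 ]))]
scene flask1_cap [(0.56, array([0.4638, 0.3584, 0.013 ]))]
scene pocket0 [(0.94, array([0.5227, 0.0334, 0.097 ])), (0.79, array([0.6353, 0.044 , 0.097 ])), (0.7, array([ 0.6369, -0.063 ,  0.097 ])), (0.55, array([ 0.5106, -0.0616,  0.097 ]))]
```

View pics/f.png

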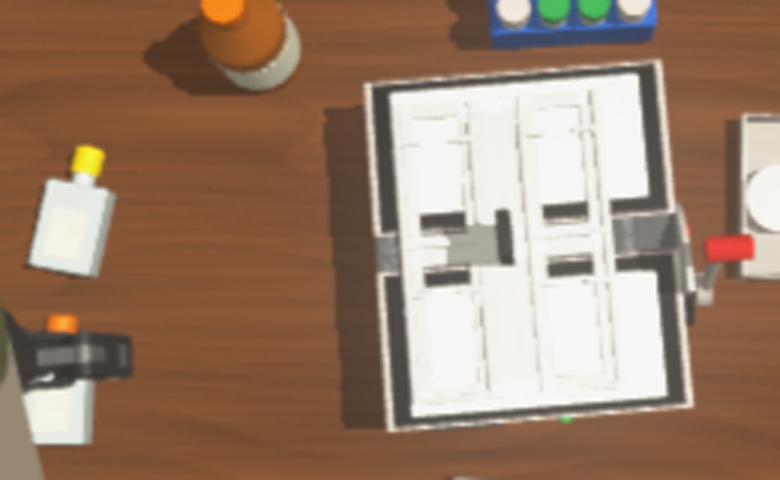

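The carrier lies flat and square on the base, with its handle at (505,237) in the crop and the notches on the far side. I'll overlay modelled pockets on a close-up to calibrate the pocket points.

Run:
```python
from h import *
im=env.get_image("top")
x0,y0,s=258,165,5.4
W=cv2.resize(im['image'][y0:y0+110,x0:x0+110],None,fx=s,fy=s,interpolation=cv2.INTER_CUBIC)
raw=W.copy()
th=np.radians(5.);X=np.array([np.cos(th),np.sin(th),0]);Y=np.array([-X[1],X[0],0])
O=np.array([.588,-.0125,0])
def q(a,b,z):
    u=proj(im,O+a*X+b*Y+[0,0,z]); return tuple(int(round(v)) for v in ((u[0]+.4-x0)*s,(u[1]+.4-y0)*s))
def rect(a0,a1,b0,b1,z,c): cv2.polylines(W,[np.array([q(a0,b0,z),q(a1,b0,z),q(a1,b1,z),q(a0,b1,z)])],True,c,1)
rect(-.12,.12,-.082,.082,.084,(0,0,255))
for a in(-.0755,.0445):
    for b in(.049,-.049): rect(a-.0395,a+.0395,b-.028,b+.028,.089,(0,160,0))
rect(-.018,.018,-.006,.006,.156,(255,0,255))
cv2.imwrite("pics/g.png",np.hstack([W[:,:400],raw[:,:400]]) if 0 else W)
cv2.imwrite("pics/graw.png",raw)
```

```text
(no output)
```

View pics/g.png

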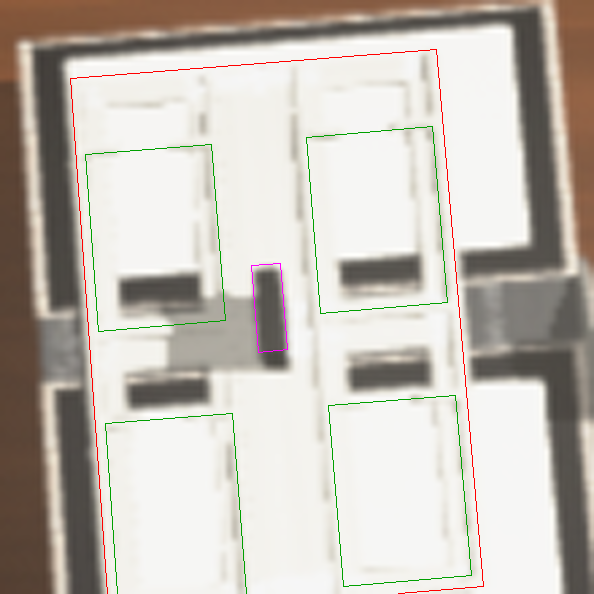

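View pics/graw.png

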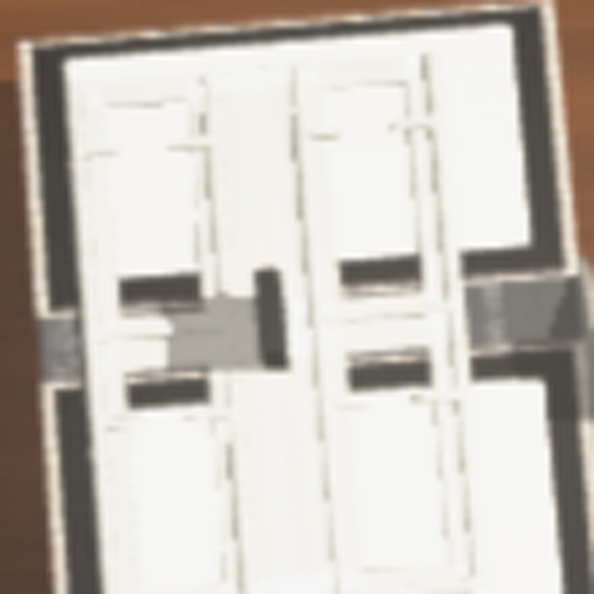

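The modelled pockets (green) match the lips and notch tabs to about 1 mm: tabs at (170-210,147) and (390-435,127), near-row tabs at y≈400. So I'll use O=(0.588,-0.0125), rows at x'=-75.5 and +44.5 mm, y'=±49 mm and yaw 5°. Next I'll measure the flask poses.

```bash
cat >> h.py <<'E'
def flask(i,z=.026,zc=.012):
    im=env.get_image('top')
    for r in env.trace('top',f'flask{i}_body')[:2]:
        m=r['mask'].astype(np.uint8);c=max(cv2.findContours(m,0,1)[0],key=cv2.contourArea)
        P=np.array([atz(im,p[0],z*.6)[:2] for p in c],np.float32);b=cv2.minAreaRect(P)
        print('trace',round(r['conf'],2),np.round(b[0],4),np.round(b[1],3),round(b[2],1))
    im2=env.get_image('scene')
    for c,I in(('top',im),('scene',im2)):
        B=env.tip_of(c,f'flask{i}_body');K=env.tip_of(c,f'flask{i}_cap')
        if B:B=atz(I,B[0]['centre'],z-.013)[:2]; print(c,'body',B.round(4))
        if K:K=atz(I,K[0]['centre'],zc)[:2]; print(c,'cap',K.round(4))
        if len(B) and len(K): d=K-B;print('   len %.3f yaw %.1f'%(np.linalg.norm(d),np.degrees(np.arctan2(d[1],d[0]))))
    return im
E
python3 - <<'E'
from h import *
im=flask(1)
cs=np.array([(48,178),(115,190),(95,277),(30,265)])/3+[140,145]-.35
P=np.array([atz(im,c,.024)[:2] for c in cs]);print(P.round(3).tolist(),P.mean(0))
for i in range(4):d=P[(i+1)%4]-P[i];print(np.linalg.norm(d).round(3),np.degrees(np.arctan2(*d[::-1])).round(1))
print('cap',atz(im,np.array((88,161))/3+[140,145]-.35,.02))
flask(0)
go([.606,.353,.12],-100)
E
```

```text
trace 0.78 [0.6217 0.3541] [0.059 0.109] 79.5
trace 0.18 [0.453  0.3571] [0.05  0.051] 5.1
top body [ 0.5583 -0.1827]
top cap [0.6657 0.347 ]
   len 0.540 yaw 78.5
scene body [0.6101 0.3656]
scene cap [0.6681 0.3451]
   len 0.061 yaw -19.5
[[0.649, 0.377], [0.639, 0.32], [0.565, 0.334], [0.575, 0.389]] [0.60662331 0.35479677]
0.058 -99.9
0.075 169.5
0.056 79.9
0.075 -8.9
cap [0.6641554  0.34520897 0.02      ]
trace 0.57 [0.4512 0.36  ] [0.05 0.05] 2.5
trace 0.32 [ 0.5952 -0.0116] [0.256 0.179] 5.2
top body [0.4694 0.3729]
top cap [0.5224 0.3651]
   len 0.054 yaw -8.4
scene body [0.4768 0.3551]
scene cap [0.5093 0.37  ]
   len 0.036 yaw 24.7
t 29.9 shift [ 0.1293 -0.0613  0.1507] turn [-0.     0.     0.261] q6 103
```

```bash
python3 -m pendant '[[1,0.05,-0.03,0,0,0,0.13],[1,0.1,-0.05,0.04,0,0,0.261],[1,0.13,-0.064,0.1,0,0,0.261],[1,0.13,-0.064,0.15,0,0,0.261],[1,0.13,-0.064,0.15,0,0,0.261]]'|grep pos;python3 -c "
from h import *
go([.6065,.3555,.025],-100)"
```

```text
position: [0.6047, 0.3551, 0.1158]
t 30.52 shift [ 0.0025 -0.0012  0.0908] turn [0.005 0.009 0.   ] q6 121
```

```bash
python3 -m pendant '[[1,0,0,0.05,0,0,0],[1,0,0,0.085,0,0,0],[1,0,0,0.096,0,0,0],[1,0,0,0.096,0,0,0]]' 20|grep -E 'pos|ft';python3 -m pendant '[[0.4,0,0,0,0,0,0],[0.4,0,0,0,0,0,0],[0.4,0,0,0,0,0,0],[0.4,0,0,0,0,0,0],[0.4,0,0,0,0,0,0]]';python3 -m pendant '[[0.4,0,0,-0.06,0,0,0],[0.4,0,0,-0.12,0,0,0],[0.4,0,0,-0.18,0,0,0],[0.4,0,0,-0.18,0,0,0]]';python3 -c "
from h import *
st();flask(1,z=.205,zc=.192);go([.40,.30,.205],-85)"
```

```text
position: [0.6073, 0.356, 0.027]
ft_force: [0.0, 0.3, -0.2]
time_s: 31.65
position: [0.6071, 0.356, 0.0265]
tool_rot: [[0.985, -0.173, 0.003], [-0.173, -0.985, 0.001], [0.002, -0.001, -1.0]]
ft_force: [-1.0, -0.9, 6.4]
grip_width: 0.0516
gripper_force: 21.5
time_s: 32.15
position: [0.6077, 0.3564, 0.2111]
tool_rot: [[0.985, -0.173, 0.01], [-0.173, -0.985, 0.004], [0.009, -0.006, -1.0]]
ft_force: [0.1, -0.1, -1.7]
grip_width: 0.0513
gripper_force: 22.0
t 32.15 [0.6077 0.3564 0.2111] yaw_y -100.0 F [ 0.1 -0.1 -1.7] w 0.0513 gf 22.0
trace 0.86 [0.6644 0.3705] [0.057 0.048] 57.1
top body [0.6134 0.35  ]
top cap [ 0.6043 -0.2367]
   len 0.587 yaw -90.9
scene body [0.605  0.3495]
scene cap [0.6542 0.354 ]
   len 0.049 yaw 5.2
t 32.5 shift [-0.1934  0.0905 -0.0012] turn [ 0.001  0.002 -0.261] q6 121
```

```bash
python3 -c "
from h import *
go([.628,.0409,.16],-85)"; python3 -m pendant '[[0.4,0.015,0.055,0,0,0,-0.06],[0.4,0.03,0.11,0,0,0,-0.12],[0.4,0.045,0.165,0,0,0,-0.18],[0.4,0.06,0.22,0,0,0,-0.24],[0.4,0.07,0.27,0.02,0,0,-0.262]]'; python3 -m pendant '[[0.4,0,0,0,0,0,0],[0.4,0,0,0,0,0,0]]'|grep pos;python3 -c "
from h import *
st();go([.628,.0409,.125],-85)"
```

```text
t 32.5 shift [0.0761 0.3061 0.0435] turn [ 0.001  0.002 -0.261] q6 121
time_s: 33.12
position: [0.6292, 0.0756, 0.1852]
tool_rot: [[0.996, 0.088, 0.002], [0.088, -0.996, -0.0], [0.002, 0.0, -1.0]]
ft_force: [0.5, 0.2, -0.9]
grip_width: 0.0515
gripper_force: 22.0
position: [0.6286, 0.0781, 0.1846]
t 33.38 [0.6286 0.0781 0.1846] yaw_y -85.0 F [-0.3  0.1 -1. ] w 0.0518 gf 22.0
t 33.38 shift [-0.0038  0.0371  0.0596] turn [-0.  0.  0.] q6 81
```

```bash
python3 -m pendant '[[0.4,-0.004,0.02,0.03,0,0,0],[0.4,-0.004,0.037,0.05,0,0,0],[0.4,-0.004,0.037,0.06,0,0,0],[0.4,-0.004,0.037,0.06,0,0,0]]'|grep pos;python3 -c "
from h import *
st()
im=env.get_image('top');im2=env.get_image('scene')
for c,i in(('top',im),('scene',im2)):
  for n,z in(('flask1_body',.1115),('flask1_cap',.1115)):
    print(c,n,[(round(t['conf'],2),atz(i,t['centre'],z).round(4)) for t in env.tip_of(c,n)[:2]])
W=cv2.resize(im['image'][165:275,258:368],(400,400),interpolation=cv2.INTER_CUBIC)
W2=cv2.resize(im2['image'][220:310,260:350],(400,400),interpolation=cv2.INTER_CUBIC)
cv2.imwrite('pics/i.png',np.hstack([W,W2]))"
```

```text
position: [0.6278, 0.0419, 0.1246]
t 33.88 [0.6278 0.0419 0.1246] yaw_y -84.9 F [ 0.3  1.3 -0.4] w 0.0518 gf 21.9
top flask1_body [(0.55, array([0.628 , 0.0434, 0.1115]))]
top flask1_cap []
scene flask1_body [(0.84, array([0.6131, 0.039 , 0.1115])), (0.16, array([ 0.625 , -0.0182,  0.1115]))]
scene flask1_cap [(0.82, array([0.677 , 0.0486, 0.1115])), (0.7, array([0.6524, 0.3002, 0.1115]))]
```

View pics/i.png

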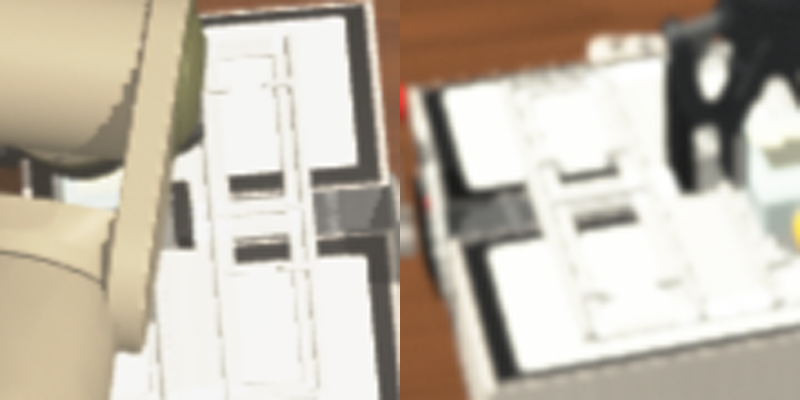

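```bash
python3 -m pendant '[[0.4,0,-0.0,0.005,0,0,0],[0.4,0,-0.0,0.008,0,0,0],[0.4,0,0,0.008,0,0,0]]'|grep -E 'pos|ft';python3 -m pendant '[[0.4,0,0,0.002,0,0,0],[0.4,0,0,0.003,0,0,0],[0.4,0,0,0.003,0,0,0]]'|grep -E 'pos|ft'
```

```text
position: [0.6277, 0.0405, 0.1163]
ft_force: [-0.2, 0.3, -0.8]
position: [0.6278, 0.0406, 0.1136]
ft_force: [-0.3, 0.9, -1.4]
```

```bash
python3 -m pendant '[[0.4,0,0,0.001,0,0,0],[0.4,0,0,0.002,0,0,0],[0.4,0,0,0.003,0,0,0],[0.4,0,0,0.003,0,0,0]]'|grep -E 'pos|ft'
```

```text
position: [0.6278, 0.0405, 0.1106]
ft_force: [0.8, 2.4, -0.6]
```

```bash
python3 -m pendant '[[0.4,0,0,0.001,0,0,0],[0.4,0,0,0.001,0,0,0]]'|grep -E 'pos|ft'; python3 -m pendant '[[0.72,0,0,0,0,0,0],[0.72,0,0,0,0,0,0],[0.72,0,0,0,0,0,0],[0.72,0,0,-0.02,0,0,0],[0.72,0,0,-0.08,0,0,0]]'|grep -E 'pos|ft|width';python3 -m pendant '[[0.8,-0.02,-0.05,-0.04,0,0,0],[1,-0.04,-0.1,-0.06,0,0,0],[1,-0.06,-0.16,-0.06,0,0,0],[1,-0.06,-0.16,-0.06,0,0,0]]'|grep pos;python3 -c "
from h import *
st()
im=flask(1,z=.110,zc=.097);flask(0)
im2=env.get_image('scene')
W=cv2.resize(im['image'][165:275,258:368],(400,400),interpolation=cv2.INTER_CUBIC)
W2=cv2.resize(im2['image'][220:320,280:380],(400,400),interpolation=cv2.INTER_CUBIC)
cv2.imwrite('pics/j.png',np.hstack([W,W2]))"
```

```text
position: [0.6279, 0.0406, 0.1105]
ft_force: [-2.8, 1.5, 4.9]
position: [0.6267, 0.0405, 0.1877]
ft_force: [0.5, -0.8, 0.7]
grip_width: 0.0615
position: [0.5523, 0.1979, 0.2503]
t 36.80 [0.5523 0.1979 0.2503] yaw_y -84.7 F [ 0.5 -1.3  0.4] w 0.0851 gf 0.0
trace 0.77 [0.6472 0.0417] [0.116 0.056] 1.0
top body [0.6353 0.0408]
top cap [0.6861 0.0525]
   len 0.052 yaw 12.9
scene body [0.8556 0.157 ]
scene cap [0.6856 0.0448]
   len 0.204 yaw -146.6
top body [0.4624 0.3685]
top cap [0.5237 0.3662]
   len 0.061 yaw -2.2
scene body [0.4493 0.3636]
scene cap [0.51  0.371]
   len 0.061 yaw 6.9
```

View pics/j.png

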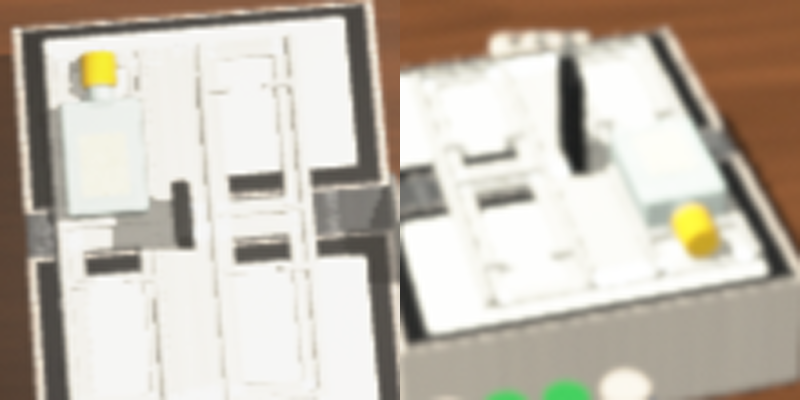

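The yellow flask lies flat in the far-left pocket, cap at (97,68) in the notch. I'll measure the orange flask by colour.

Run:
```python
from h import *
im=env.get_image('top');I=im['image'];hsv=cv2.cvtColor(I,cv2.COLOR_BGR2HSV)
u,v=proj(im,[.463,.36,.02]);u,v=int(u),int(v);x0,y0=u-35,v-35
h=hsv[y0:y0+60,x0:x0+70]
def rep(m,z,n):
    nn,l,s,c=cv2.connectedComponentsWithStats(m.astype(np.uint8))
    for k in range(1,nn):
        if s[k,4]<15: continue
        p=np.argwhere(l==k)[:,::-1]+[x0,y0]
        P=np.array([atz(im,q,z)[:2] for q in p],np.float32);b=cv2.minAreaRect(P);print(n,s[k,4],np.round(b[0],4),np.round(b[1],3),round(b[2],1),'mean',P.mean(0).round(4))
rep((h[...,1]<70)&(h[...,2]>120),.024,'body')
rep((h[...,1]>190)&(h[...,2]>180)&(h[...,0]<20),.02,'cap')
for r in env.trace('top','flask0_body')[:2]:print(r['conf'],r['bbox'])
go([.463,.36,.12],-90)
```

```text
body 3281 [0.4785 0.3626] [0.147 0.178] 0.3 mean [0.4662 0.3647]
cap 60 [0.5229 0.3607] [0.022 0.02 ] 83.2 mean [0.5221 0.3604]
0.65 [159.1, 259.2, 27.5, 24.4]
t 37.65 shift [-0.0762 -0.1727  0.1297] turn [0.    0.    0.088] q6 93
```

Run:
```python
from h import *
im=env.get_image('top');I=im['image']
u,v=proj(im,[.463,.36,.02]);u,v=int(u),int(v);x0,y0=u-35,v-35
g=I[y0:y0+60,x0:x0+70,0]
m=(g>130).astype(np.uint8)
nn,l,s,c=cv2.connectedComponentsWithStats(m)
for k in range(1,nn):
    if s[k,4]<30: continue
    p=np.argwhere(l==k)[:,::-1]+[x0,y0]
    P=np.array([atz(im,q,.024)[:2] for q in p],np.float32);b=cv2.minAreaRect(P);print(s[k],np.round(b[0],4),np.round(b[1],3),round(b[2],1),P.mean(0).round(4))
print(g[::4,::5])
```

```text
[   0    0   70   60 2360] [0.4763 0.3617] [0.148 0.172] 2.1 [0.458 0.344]
[[117 101 112 106 101  90  74  56  89  88  88  58 171 170]
 [116 117 117 116  53  47  48  47  48  54  49  50 170 170]
 [116 117 117 117  57  49  49  44  50  61  61  61 170 170]
 [117 117 117 118  60  48  47  55  43  60  59  59 170 170]
 [117 117 117 117  65  53  49  92  48  59  59  60 168 170]
 [116 117 116 117  74 107 111 236 112  76  61  59 166 171]
 [117 117 116 117  88 227 229 230 230 164  59  58 155 170]
 [117 117 117 117 119 226 229 226 222 172 175 182 142 170]
 [117 122 132 149 158 165 166 166 170 180 188 179 137 172]
 [148 156 158 161 160 164 163 165 176 193 189 174 118 173]
 [132 149 154 157 160 160 164 169 182 195 178 167 129 169]
 [112 134 146 154 157 166 174 182 190 190 179 171 118 165]
 [116 110 134 148 160 167 175 182 189 183 169 156 130 160]
 [117 107 133 142 133 101 109 132 159 159 159 159 154 148]
 [117  80 121 138 146 151 155 158 159 159 160 158 154 141]]
```

Run:
```python
from h import *
im=env.get_image('top')
for nm,I in(('start',cv2.imread('pics/top0.png')),('now',im['image'])):
    x0,y0=130,235;c=I[y0:310,x0:190];hsv=cv2.cvtColor(c,cv2.COLOR_BGR2HSV)
    for n,m,z in(('body',c[...,0]>135,.024),('cap',(hsv[...,1]>190)&(hsv[...,2]>180)&(hsv[...,0]<20),.02)):
        nn,l,s,_=cv2.connectedComponentsWithStats(m.astype(np.uint8))
        for k in range(1,nn):
            if s[k,4]<20: continue
            p=np.argwhere(l==k)[:,::-1]+[x0,y0]
            P=np.array([atz(im,q,z)[:2] for q in p],np.float32);b=cv2.minAreaRect(P);print(nm,n,s[k],np.round(b[0],4),np.round(b[1],3),round(b[2],1),P.mean(0).round(4))
```

```text
start body [ 17  24  24  34 719] [0.4682 0.3615] [0.082 0.058] 0.3 [0.4647 0.3614]
start cap [26 15 10  9 74] [0.5219 0.3606] [0.02  0.023] 0.3 [0.5229 0.3612]
now body [ 0  0 18  3 30] [0.5667 0.4165] [0.005 0.043] 0.3 [0.568  0.4211]
now body [   0    0   60   75 2500] [0.4755 0.3593] [0.185 0.147] 2.2 [0.4478 0.3469]
now cap [26 15 10  9 59] [0.5229 0.3607] [0.022 0.02 ] 83.2 [0.5219 0.3606]
```

```bash
python3 -c "
from h import *
st();go([.4645,.362,.11],-90)"; python3 -m pendant '[[1,-0.025,-0.055,0,0,0,0.05],[1,-0.05,-0.11,0,0,0,0.088],[1,-0.075,-0.165,0.03,0,0,0.088],[1,-0.075,-0.175,0.09,0,0,0.088],[1,-0.075,-0.175,0.14,0,0,0.088]]'|grep pos;python3 -m pendant '[[1,0,0,0,0,0,0]]'|grep pos;python3 -c "
from h import *
st();go([.4645,.362,.026],-90)"
```

```text
t 37.75 [0.5541 0.1947 0.2497] yaw_y -85.0 F [-0.2 -0.4 -0.8] w 0.0850 gf 0.0
t 37.75 shift [-0.0745 -0.1746  0.1397] turn [ 0.    -0.     0.088] q6 93
position: [0.463, 0.3636, 0.108]
position: [0.4624, 0.3618, 0.1069]
t 38.50 [0.4624 0.3618 0.1069] yaw_y -90.0 F [-0.1 -0.5  0.3] w 0.0857 gf 0.0
t 38.5 shift [ 0.0026 -0.0005  0.0809] turn [0.003 0.007 0.   ] q6 116
```

```bash
python3 -m pendant '[[1,0.001,0,0.05,0,0,0],[1,0.001,0,0.077,0,0,0],[1,0.001,0,0.083,0,0,0],[1,0.001,0,0.083,0,0,0]]' 20|grep -E 'pos|ft';python3 -m pendant '[[0.4,0,0,0,0,0,0],[0.4,0,0,0,0,0,0],[0.4,0,0,0,0,0,0],[0.4,0,0,0,0,0,0],[0.4,0,0,0,0,0,0]]';python3 -m pendant '[[0.4,0,0,-0.06,0,0,0],[0.4,0,0,-0.12,0,0,0],[0.4,0,0,-0.18,0,0,0],[0.4,0,0,-0.18,0,0,0],[0.4,0,0,-0.18,0,0,0]]'|grep pos;python3 -c "
from h import *
st();go([.5085,.0304,.2],-85)"
```

```text
position: [0.4661, 0.3628, 0.0286]
ft_force: [-0.0, 0.0, -0.1]
time_s: 39.62
position: [0.4655, 0.3627, 0.028]
tool_rot: [[1.0, -0.0, 0.002], [-0.0, -1.0, 0.001], [0.002, -0.001, -1.0]]
ft_force: [-0.3, 0.1, 6.3]
grip_width: 0.0511
gripper_force: 21.0
position: [0.4645, 0.3621, 0.2059]
t 40.25 [0.4645 0.3621 0.2059] yaw_y -90.0 F [ 0.7 -1.  -0.8] w 0.0510 gf 22.2
t 40.25 shift [0.044  0.3317 0.0061] turn [ 0.001  0.001 -0.087] q6 116
```

```bash
python3 -m pendant '[[0.4,0.01,0.06,0,0,0,-0.02],[0.4,0.02,0.12,0,0,0,-0.04],[0.4,0.03,0.18,0,0,0,-0.06],[0.4,0.04,0.24,0,0,0,-0.087],[0.4,0.0445,0.29,0.01,0,0,-0.087]]'|grep pos;python3 -m pendant '[[0.4,0,0.02,0.0,0,0,0],[0.4,0,0.03,0.02,0,0,0],[0.4,0,0.03,0.02,0,0,0],[0.4,0,0.03,0.02,0,0,0]]'|grep pos;python3 -c "
from h import *
st();go([.509,.0305,.126],-85)"
```

```text
position: [0.5092, 0.0702, 0.1953]
position: [0.5119, 0.0429, 0.1764]
t 41.38 [0.5119 0.0429 0.1764] yaw_y -85.0 F [ 0.   0.1 -0.7] w 0.0511 gf 22.2
t 41.38 shift [-0.0039  0.0121  0.0504] turn [-0.     0.001 -0.   ] q6 77
```

```bash
python3 -m pendant '[[0.4,-0.004,0.012,0.02,0,0,0],[0.4,-0.004,0.012,0.04,0,0,0],[0.4,-0.004,0.012,0.051,0,0,0],[0.4,-0.004,0.012,0.056,0,0,0],[0.4,-0.004,0.012,0.056,0,0,0]]'|grep -E 'pos|ft';python3 -m pendant '[[0.4,0,0,0.002,0,0,0],[0.4,0,0,0.004,0,0,0],[0.4,0,0,0.004,0,0,0]]'|grep -E 'pos|ft'
```

```text
position: [0.5093, 0.0304, 0.1209]
ft_force: [-0.6, -0.6, -0.5]
position: [0.5091, 0.0302, 0.1167]
ft_force: [0.4, 1.6, -0.5]
```

```bash
python3 -m pendant '[[0.4,0,0,0.001,0,0,0],[0.4,0,0,0.002,0,0,0],[0.4,0,0,0.003,0,0,0],[0.4,0,0,0.003,0,0,0]]'|grep -E 'pos|ft';python3 -m pendant '[[0.4,0,0,0.001,0,0,0],[0.4,0,0,0.002,0,0,0],[0.4,0,0,0.002,0,0,0]]'|grep -E 'pos|ft'
```

```text
position: [0.5091, 0.0302, 0.1136]
ft_force: [0.3, -0.1, -1.0]
position: [0.5091, 0.0302, 0.112]
ft_force: [-1.9, -0.1, 2.2]
```

```bash
python3 -m pendant '[[0.72,0,0,0,0,0,0],[0.72,0,0,0,0,0,0],[0.72,0,0,0,0,0,0],[0.72,0,0,-0.02,0,0,0],[0.72,0,0,-0.08,0,0,0]]'|grep -E 'pos|ft|width';python3 -m pendant '[[0.5,-0.03,0.04,-0.06,0,0,0],[0,-0.06,0.08,-0.06,0,0,0],[0,-0.06,0.13,-0.06,0,0,0],[0,-0.06,0.17,-0.06,0,0,0],[0,-0.06,0.17,-0.06,0,0,0]]'|grep pos;cat > red.py <<'E'
from h import *
def reds():
    I={}
    for c in('top','scene'):
        im=env.get_image(c);h=cv2.cvtColor(im['image'],cv2.COLOR_BGR2HSV)
        m=((h[...,1]>180)&(h[...,2]>120)&((h[...,0]<5)|(h[...,0]>174))).astype(np.uint8)
        u,v=proj(im,[.59,-.18,.14]);k=np.zeros_like(m);k[int(v)-40:int(v)+40,int(u)-40:int(u)+40]=1
        n,l,s,cc=cv2.connectedComponentsWithStats(m*k);j=1+np.argmax(s[1:,4]);print(c,s[j],cc[j].round(1));I[c]=(im,cc[j])
    p,e=tri(*I['top'],*I['scene']);print('grip',p.round(4),e.round(4))
    d=p-[.561,-.175,.045];print('angle',np.degrees(np.arctan2(d[0],d[2])),'len',np.hypot(d[0],d[2]))
    for c in I:
        for n,z in(('dimmer_pivot',.045),):
            t=env.tip_of(c,n); 
            if t: print(c,n,t[0]['conf'],atz(I[c][0],t[0]['centre'],z).round(4))
st();reds()
E
python3 red.py
```

```text
position: [0.508, 0.0303, 0.1905]
ft_force: [0.6, -0.5, 0.6]
grip_width: 0.0613
position: [0.4641, -0.1465, 0.2514]
t 44.50 [ 0.4641 -0.1465  0.2514] yaw_y -85.2 F [ 0.4  0.1 -0.3] w -0.0000 gf 0.0
top [376 224  14   7  60] [384.2 226.4]
scene [246 239  15   9 108] [253.2 243.3]
grip [ 0.5783 -0.1808  0.1532] 0.0044
angle 9.069971171642544 len 0.10960780794795079
top dimmer_pivot 0.79 [ 0.5546 -0.1805  0.045 ]
scene dimmer_pivot 0.68 [ 0.5486 -0.008   0.045 ]
```

```bash
python3 -c "
from h import *
go([.532,-.183,.16],-85)"; python3 -m pendant '[[0,0.03,0.02,0,0,0,0],[0,0.064,0.043,0.02,0,0,0],[0,0.064,0.043,0.06,0,0,0],[0,0.064,0.043,0.091,0,0,0],[0,0.064,0.043,0.091,0,0,0]]'|grep -E 'pos|ft';python3 -c "
from h import *
st();go([.60,-.177,.14],-85)"
```

```text
t 44.7 shift [0.0643 0.0454 0.0917] turn [-0.     0.     0.001] q6 54
position: [0.5309, -0.1802, 0.1591]
ft_force: [0.1, -0.2, 0.5]
t 45.33 [ 0.5309 -0.1802  0.1591] yaw_y -84.9 F [ 0.1 -0.2  0.5] w 0.0001 gf 0.0
t 45.33 shift [0.0692 0.0029 0.0189] turn [-0.003  0.004  0.001] q6 54
```

```bash
python3 -m pendant '[[0,0.015,0.002,0,0,0,0],[0,0.026,0.002,0.001,0,0,0],[0,0.038,0.002,0.004,0,0,0],[0,0.05,0.002,0.009,0,0,0],[0,0.06,0.002,0.014,0,0,0]]'|grep -E 'pos|ft';python3 -m pendant '[[0,0.005,0,0.003,0,0,0],[0,0.005,0,0.003,0,0,0]]'|grep -E 'pos|ft';python3 red.py
```

```text
position: [0.5922, -0.1783, 0.1463]
ft_force: [-1.3, 0.6, 1.4]
position: [0.5966, -0.178, 0.1432]
ft_force: [-0.6, 0.3, 0.3]
t 46.20 [ 0.5966 -0.178   0.1432] yaw_y -85.0 F [-0.6  0.3  0.3] w -0.0001 gf 0.0Traceback (most recent call last):
  File "red.py", line 15, in <module>
    st();reds()
         ~~~~^^
  File "red.py", line 8, in reds
    n,l,s,cc=cv2.connectedComponentsWithStats(m*k);j=1+np.argmax(s[1:,4]);print(c,s[j],cc[j].round(1));I[c]=(im,cc[j])
                                                       ~~~~~~~~~^^^^^^^^^
    return _wrapfunc(a, 'argmax', axis=axis, out=out, **kwds)
    return bound(*args, **kwds)
ValueError: attempt to get argmax of an empty sequence
```

```bash
python3 -m pendant '[[0,-0.02,0,0,0,0,0],[0,-0.06,0,-0.05,0,0,0],[0,-0.1,0,-0.1,0,0,0],[0,-0.15,0.03,-0.12,0,0,0],[0,-0.17,0.03,-0.12,0,0,0]]'|grep -E 'pos|ft';python3 red.py; python3 -c "
from h import *
t=cv2.resize(env.get_image('scene')['image'][215:315,220:370],None,fx=5,fy=5,interpolation=cv2.INTER_CUBIC)
cv2.imwrite('pics/k.png',t)"
```

```text
position: [0.4281, -0.2241, 0.2659]
ft_force: [0.2, -0.7, -0.5]
t 46.88 [ 0.4281 -0.2241  0.2659] yaw_y -85.2 F [ 0.2 -0.7 -0.5] w -0.0003 gf 0.0
top [373 207  14   7  86] [379.9 210. ]
scene [249 255  14  10 105] [255.7 259.2]
grip [ 0.6184 -0.1763  0.1339] 0.0004
angle 32.82404054163469 len 0.10584369820971704
top dimmer_pivot 0.92 [ 0.5605 -0.167   0.045 ]
scene dimmer_pivot 0.93 [ 0.5633 -0.1862  0.045 ]
```

View pics/k.png

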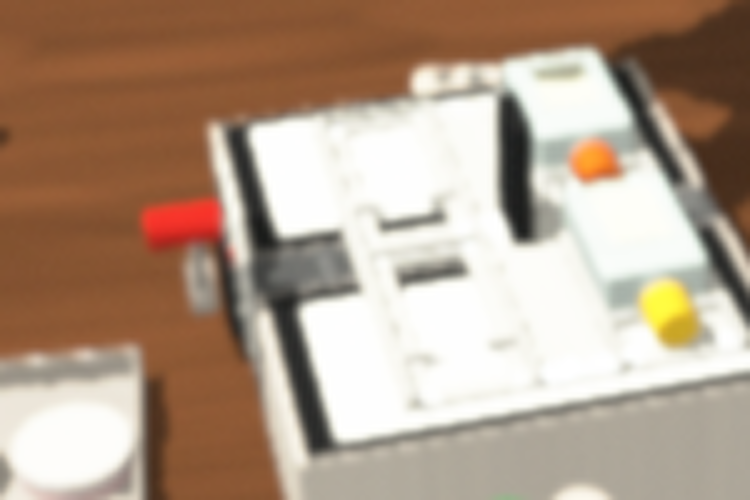

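Orange sits at (595,160) and yellow at (668,312), both lying in their pockets. The lever is at roughly 34°, so I'll push it about 8 mm further.

```bash
python3 -m pendant '[[0,0.05,-0.03,0.02,0,0,0],[0,0.1,-0.03,0.06,0,0,0],[0,0.14,-0.03,0.11,0,0,0],[0,0.158,-0.03,0.119,0,0,0],[0,0.167,-0.03,0.12,0,0,0]]'|grep -E 'pos|ft';python3 -m pendant '[[0,0.006,0,0.002,0,0,0],[0,0.0115,0,0.006,0,0,0],[0,0.0115,0,0.006,0,0,0]]'|grep -E 'pos|ft';python3 -m pendant '[[0,-0.02,0,0,0,0,0],[0,-0.06,0,-0.05,0,0,0],[0,-0.1,0,-0.1,0,0,0],[0,-0.15,0.03,-0.12,0,0,0],[0,-0.17,0.03,-0.12,0,0,0]]'|grep -E 'pos|ft';python3 red.py
python3 - <<'E'
from h import *
im=env.get_image('top')
for n,z in(('dish0_mid',.011),('dish1_mid',.011),('flask0_body',.097),('flask0_cap',.097),('flask1_body',.097),('flask1_cap',.097),('dimmer_grip',.125)):
    t=env.tip_of('top',n);print(n,[(round(r['conf'],2),atz(im,r['centre'],z).round(3)) for r in t[:1]])
E
```

```text
position: [0.5945, -0.1772, 0.1418]
ft_force: [0.2, -1.2, 0.8]
position: [0.6051, -0.1774, 0.138]
ft_force: [0.8, 0.4, 0.1]
position: [0.4366, -0.2236, 0.2603]
ft_force: [0.5, -0.5, 0.1]
t 48.75 [ 0.4366 -0.2236  0.2603] yaw_y -85.2 F [ 0.5 -0.5  0.1] w -0.0000 gf 0.0
top [373 204  13   7  82] [379.2 206.8]
scene [250 259  15  10 108] [256.6 263.5]
grip [ 0.6268 -0.1755  0.1274] 0.0009
angle 38.58348831897635 len 0.10543695452356396
top dimmer_pivot 0.87 [ 0.5519 -0.1751  0.045 ]
scene dimmer_pivot 0.82 [ 0.5583 -0.179   0.045 ]
dish0_mid [(0.66, array([ 0.629, -0.243,  0.011]))]
dish1_mid [(0.7, array([ 0.633, -0.306,  0.011]))]
flask0_body [(0.83, array([0.51 , 0.039, 0.097]))]
flask0_cap [(0.62, array([0.571, 0.038, 0.097]))]
flask1_body [(0.67, array([0.631, 0.04 , 0.097]))]
flask1_cap [(0.87, array([0.682, 0.047, 0.097]))]
dimmer_grip [(0.53, array([ 0.628, -0.178,  0.125]))]
```

```bash
python3 -c "
from h import *
print(env.close_job())"
```

```text
the job is handed in; nothing more can be done
None
```

The job is handed in, but the verdict wasn't shown: by my last measurements both dishes are flat in the tray, the carrier is pinned and square on the base, the two flasks present (orange and yellow) are in pockets 0 and 2, and the dimmer is at about 39°.

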